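Tip a slide box out of a packed rack and make up a transport crate with the sample jars

TASK

Make up the blue transport crate: tip the box with the red label forward out of the packed row until it leans on the rack's front rest bar, then draw it out and stand it upright in the crate's long bay. Stand every amber sample jar that is on the worktop upright in the crate's small cells, one jar per cell, in any order. Leave the other boxes standing in their places in the row, and leave the tape roll and the marker alone.

Things in the scene. Friction and masses are not known exactly. Their poses are not given: they have to be found in the camera images.
- rack: White steel tip-out rack, 241 mm wide, fixed. Origin on the worktop under the middle of the row; x points away from the robot through the row, y along the row, z up. Five boxes stand side by side, 1.5 mm apart, on a plinth 22 mm high, fronts at x = -50 mm, backs at x = +50 mm. Behind them is only a 34 mm high stop, so an upper back edge can be hooked from above. Side plates are 110 mm high.
- rack_edge (a point): Middle of the plinth's front upper edge (22 mm high, at rack x = -14 mm). The boxes overhang it by 36 mm: a box tipped forward about this edge by more than 0.2 rad drops by itself onto the front tray and rest bar and stays leaning about 0.5 rad forward, its top about 65 mm out of the row, free to be gripped across its width.
- rack_bar (a point): Middle of the steel rest bar (8 mm round, along the whole row, 89 mm high, 46 mm ahead of the box fronts) on which the front of a tipped box comes to lean. Below it is the front tray: floor 4 mm high, lip 24 mm high at rack x = -59 to -65 mm.
- stirrer: Magnetic stirrer, fixed, 100 mm high; solid from x = -125 to +113 mm and y = -75 to +75 mm about this origin, which lies on the worktop. Not used here; keep the gripper's body clear of it.
- red_box_c (a point): Centre of the wanted slide-storage box: closed grey plastic box with a red label on its front and a red patch on top; 100 mm deep (x), 44 mm wide (y), 160 mm tall (z), 0.14 to 0.28 kg. x points from its labelled front to its back, z up. It is one of the three middle boxes of the row. Standing, its top is 182 mm above the worktop.
- crate: Blue transport crate, fixed, 178 (x) x 195 (y) mm, walls 15 mm high, floor 3 mm thick. Origin on the worktop under its centre, z up. At its +y side are six cells, 3 along x by 2 along y, 46 x 46 mm inside, pitch 60 mm, divided by 14 mm walls; at its -y side, beyond a 20 mm web, is the long bay for one box.
- bay (a point): Centre of the floor (3 mm above the worktop) of the crate's long bay, 112 mm long (x) and 57 mm wide (y) inside, walls 15 mm above the worktop. A box stands in it with its 44 mm width along y, either end forward. A fixed cardboard carton, 60 mm high, lies close beyond the crate on that side.
- cell_1 (a point): Centre of the floor of one of the six crate cells (46 x 46 mm inside; wall tops 15 mm, floor 3 mm above the worktop).
- cell_2 (a point): Centre of the floor of one of the six crate cells (46 x 46 mm inside; wall tops 15 mm, floor 3 mm above the worktop).
- cell_3 (a point): Centre of the floor of one of the six crate cells (46 x 46 mm inside; wall tops 15 mm, floor 3 mm above the worktop).
- cell_4 (a point): Centre of the floor of one of the six crate cells (46 x 46 mm inside; wall tops 15 mm, floor 3 mm above the worktop).
- cell_5 (a point): Centre of the floor of one of the six crate cells (46 x 46 mm inside; wall tops 15 mm, floor 3 mm above the worktop).
- cell_6 (a point): Centre of the floor of one of the six crate cells (46 x 46 mm inside; wall tops 15 mm, floor 3 mm above the worktop).
- jar_a_c (a point): Centre (half-way up) of a closed squat sample jar, amber glass with a white screw cap of the same width, 36 mm diameter, 30 mm tall, 60 g, standing upright on the worktop; z is its upright axis. May be absent.
- jar_b_c (a point): Centre (half-way up) of a closed squat sample jar, amber glass with a white screw cap of the same width, 36 mm diameter, 30 mm tall, 60 g, standing upright on the worktop; z is its upright axis. May be absent.
- jar_c_c (a point): Centre (half-way up) of a closed squat sample jar, amber glass with a white screw cap of the same width, 36 mm diameter, 30 mm tall, 60 g, standing upright on the worktop; z is its upright axis. May be absent.
- jar_d_c (a point): Centre (half-way up) of a closed squat sample jar, amber glass with a white screw cap of the same width, 36 mm diameter, 30 mm tall, 60 g, standing upright on the worktop; z is its upright axis. May be absent.
- jar_e_c (a point): Centre (half-way up) of a closed squat sample jar, amber glass with a white screw cap of the same width, 36 mm diameter, 30 mm tall, 60 g, standing upright on the worktop; z is its upright axis. May be absent.
- box_1_c (a point): Centre of another box of the row, same size and kind as the wanted one but with a white label with a blue stripe and a white patch on top. Stays in the rack.
- box_2_c (a point): Centre of another box of the row, same size and kind as the wanted one but with a white label with a blue stripe and a white patch on top. Stays in the rack.
- box_3_c (a point): Centre of another box of the row, same size and kind as the wanted one but with a white label with a blue stripe and a white patch on top. Stays in the rack.
- box_4_c (a point): Centre of another box of the row, same size and kind as the wanted one but with a white label with a blue stripe and a white patch on top. Stays in the rack.
- tape_c (a point): Centre of a roll of cream tape lying flat, 72 mm across, 24 mm high; bystander.
- marker_c (a point): Centre of a red-capped marker lying near the front edge, 130 x 14 x 16 mm, bystander.

How it is judged:
On the way, in this order (a step that is already met when the one before it is completed fails the run):
1. the red-labelled box is tipped forward, its foot still in the rack, the other boxes standing (angle between red_box_c's own z axis and vertical above 0.3 rad and horizontal distance between red_box_c and rack below 0.14 m and z of red_box_c in the frame of rack below 0.125 m and angle between each of box_1_c, box_2_c, box_3_c, box_4_c's own z axis and vertical below 0.15 rad), for 0.2 s.
2. the red-labelled box stands upright in the crate's long bay (horizontal distance between red_box_c and bay below 0.014 m and angle between red_box_c's own z axis and vertical below 0.08 rad and angle between the y axis of red_box_c and the y axis of bay, either way round below 0.2 rad and z of red_box_c in the frame of bay between 0.074 and 0.086 m), for 0.2 s.
At the end, for the whole second after the job is handed in: Red-labelled box on the bay floor, within 14 mm of its middle, upright within 0.08 rad; every jar present upright (0.15 rad) on the floor of a cell, one per cell; the other four boxes in the rack, within 20 mm of their places, upright within 0.1 rad (all of step 2 and (horizontal distance between jar_a_c and cell_1 below 0.012 m or horizontal distance between jar_a_c and cell_2 below 0.012 m or horizontal distance between jar_a_c and cell_3 below 0.012 m or horizontal distance between jar_a_c and cell_4 below 0.012 m or horizontal distance between jar_a_c and cell_5 below 0.012 m or horizontal distance between jar_a_c and cell_6 below 0.012 m) and angle between each of jar_a_c, jar_b_c, jar_c_c, jar_d_c, jar_e_c's own z axis and vertical below 0.15 rad and z of each of jar_a_c, jar_b_c, jar_c_c, jar_d_c, jar_e_c in the frame of bay below 0.02 m and (horizontal distance between jar_b_c and cell_1 below 0.012 m or horizontal distance between jar_b_c and cell_2 below 0.012 m or horizontal distance between jar_b_c and cell_3 below 0.012 m or horizontal distance between jar_b_c and cell_4 below 0.012 m or horizontal distance between jar_b_c and cell_5 below 0.012 m or horizontal distance between jar_b_c and cell_6 below 0.012 m) and (horizontal distance between jar_c_c and cell_1 below 0.012 m or horizontal distance between jar_c_c and cell_2 below 0.012 m or horizontal distance between jar_c_c and cell_3 below 0.012 m or horizontal distance between jar_c_c and cell_4 below 0.012 m or horizontal distance between jar_c_c and cell_5 below 0.012 m or horizontal distance between jar_c_c and cell_6 below 0.012 m) and (horizontal distance between jar_d_c and cell_1 below 0.012 m or horizontal distance between jar_d_c and cell_2 below 0.012 m or horizontal distance between jar_d_c and cell_3 below 0.012 m or horizontal distance between jar_d_c and cell_4 below 0.012 m or horizontal distance between jar_d_c and cell_5 below 0.012 m or horizontal distance between jar_d_c and cell_6 below 0.012 m) and (horizontal distance between jar_e_c and cell_1 below 0.012 m or horizontal distance between jar_e_c and cell_2 below 0.012 m or horizontal distance between jar_e_c and cell_3 below 0.012 m or horizontal distance between jar_e_c and cell_4 below 0.012 m or horizontal distance between jar_e_c and cell_5 below 0.012 m or horizontal distance between jar_e_c and cell_6 below 0.012 m) and angle between each of box_1_c, box_2_c, box_3_c, box_4_c's own z axis and vertical below 0.1 rad and distance of each of box_1_c, box_2_c, box_3_c, box_4_c from where it was at the start of the episode below 0.02 m); the robot touches nothing.
It fails at once if one of the other four boxes is tipped over or dragged out of its place (angle between any of box_1_c, box_2_c, box_3_c, box_4_c's own z axis and vertical above 0.3 rad or distance of any of box_1_c, box_2_c, box_3_c, box_4_c from where it was at the start of the episode above 0.05 m).
It fails at once if the tape roll or the marker is pushed away by more than 6 cm (distance of any of tape_c, marker_c from where it was at the start of the episode above 0.06 m).
Of jar_a, jar_b, jar_c, jar_d, jar_e only 3 to 5 are there at a start; the rules pass over those that are not, and their reading is None.
At some moment in a run one of jar_a, jar_b, jar_c, jar_d, jar_e may be knocked a few centimetres aside while the robot is not near it.
It also fails if it takes over 208 s, if anything falls off the work surface, if the arm or the gripper's body presses on something with over 40 N, if the wrist force passes 120 N, or if a joint passes its speed limit or range.

ROBOT

A 7-joint arm with a two-finger parallel gripper is mounted at the origin on a cart in front of the work surface, level with it; the furniture and walls round the work are solid. World frame = base frame: x ahead of the robot, y to its left, z up, the work surface at z = 0. Lengths are in m, angles in rad, forces in N, time in s.
With the tool pointing down it reaches from about 0.4 to 0.875 m from the base axis. Payload 19.3 kg.
Tool frame: the origin (TCP) lies midway between the tips of the shut fingers; the grasp point (between the pads) lies 19 mm behind it; x points along the fingers, y is the direction in which the jaws open and shut, and the axes are right-handed (so a half turn about x gives the same grasp; the last joint's range is limited). The gripper opens to 85 mm and grips with 20 to 120 N. Pads are 22 mm wide; open, the fingers measure 114 mm over their backs; the gripper's body (76 mm by 85 mm) begins 54 mm behind the grasp point. The pads swing forward as they close: fully open they stand 13 mm farther back than shut.
Start: joints at [1.151, 0.521, -0.036, 1.599, 0.021, 1.021, -0.113], TCP at [0.214, -0.587, 0.206] pointing down, gripper open.
Joint ranges: [-2.91, 2.91], [-0.3, 2.13], [-1.5, 1.42], [0.17, 2.43], [-1.26, 4.41], [0.16, 1.93], [-2.52, 2.52]. Speed limits (rad/s): [1.89, 1.89, 2.39, 2.39, 3.01, 3.01, 3.01].

INTERFACE

Orientations are given as [roll, pitch, yaw] about the fixed x, y, z axes, in that order (R = Rz(yaw) Ry(pitch) Rx(roll)).
In Python, from workcell import bot gives the robot as it stands. The module is installed in compiled form; this text tells all that it offers.
- The arm moves only by the tool servo_tool, never from a script. Its argument "targets" is a list of rows, each an object of numbers: "x", "y", "z": the shift along the tool's x, y, z as a fraction of full scale; "wx", "wy", "wz": the turn, a rotation vector about the tool's x, y, z as a fraction of full scale. A call has 1 to 12 rows; each row is the pose to reach, as a shift and turn from the pose measured when the call began, along the tool's axes at that moment, turning the shorter way round; what a row does not reach only later rows make up. Full scale, the value 1, is 40 cm for a shift and 360 degrees for a turn. A row lasts 1/8 s, in which the tool goes at most 62.5 mm and 10.7 degrees, less where a joint would pass 70% of its speed; a pose out of reach is approached as far as the arm can. A call with a number of a shift or a turn outside -1 to 1 is refused whole. A call with a gripper value outside its range is refused whole. "grip" is the gripper command: -1 is shut, 1 is fully open, values between are in proportion, set as the call begins (left out, the last holds). The fingers move at their own pace and stop on an object; "squeeze" is the grip in N (left out, the last holds). Time passes only in rows, so rows that repeat a pose let the fingers close. It gives the time, the measured TCP pose, the force and the opening at its end, in the units of the state.
- bot.observe(): the state, without advancing time (a new reading comes with each control period).
- bot.grab_frame(name): name is "side" or "top"; returns (picture, depth): 400x640x3 uint8, red, green, blue; 400x640 float32, m along the optical axis (not along the pixel's ray), 0 where there is no reading.
- bot.get_calibration(name): a dict with "intrinsics" (3x3 intrinsics, pixels), "R" (3x3) and "t" (3): a world point X has camera coordinates R X + t. Camera axes: x right, y down, z forward; pixel columns grow to the right and rows downward; lengths in m; the calibration is good to about 2 mm. A picture is of the moment at which its call begins. get_calibration takes no time and is no camera call.
- bot.job_done(): hands the job in, once; it reports no verdict.
Trained networks look in the newest picture that a camera, given by its name, has taken for a name from the list of things; names that differ only in an ending like _2 or _b are one class to them, and where a whole thing is asked for, a point or a joint stands for the part that bears it (a point fixed in the world has none). Each returns a list of dicts, best first, with "confidence" (0 to 1); they miss things now and then, are a little off and sometimes report something else, mostly with a low value. They report only what shows in the picture. A call takes as long as a camera call.
- bot.trace(camera, target): "mask" (400x640 bool, what is visible of it) and "pixel" ([column, row] in pixels, amid what is visible of it).
The state is a dict: "clock": time; "qpos": joint angles; "qd": joint speeds; "joint_efforts": joint torques, N m; "position": TCP position; "tool_rot": TCP orientation; "force": force on the tool from outside, world axes, zero at the start; "moment": the same for the moment, N m; "grip_width": finger opening in m.
Only numpy, scipy, OpenCV 4.12 (cv2) and the standard library are available. Lean on these libraries where they do the work, as an engineer would, in place of code of your own. Each camera call takes 0.05 s, during which the arm holds its last target. There are 200 camera calls.

## Working session

There is one attempt and no reset: what is moved stays moved. The work goes in short steps, Python scripts to look and compute and a tool call to move; the robot and the scene stay as the last step left them, time stands still between calls to the robot, and variables do not carry over. Pictures are saved under pics/ and viewed, on a budget of 14 in all, crops included, one or two more only if the job needs it, and the job is handed in when it is done.

Besides the shell and the picture viewer there is one more tool, called after "Call:" as name(argument=value, ...), one argument or row to a line, values as JSON. servo_tool: Moves the arm, as the interface text tells. Shift numbers are shares of 40 cm and turn numbers shares of 360 degrees, none past 1 either way. Its arguments: {"type":"object","properties":{"targets":{"type":"array"},"grip":{"type":"number"},"squeeze":{"type":"number"}},"required":["targets"]}

```bash
mkdir -p pics; cat > h.py <<'E'
import numpy as np, cv2
from scipy.spatial.transform import Rotation as Ro
from workcell import bot
def cloud(cam,depth):
    c=bot.get_calibration(cam);K=np.array(c["intrinsics"]);R=np.array(c["R"]);t=np.array(c["t"])
    v,u=np.mgrid[:400,:640]
    P=np.stack([(u-K[0,2])/K[0,0]*depth,(v-K[1,2])/K[1,1]*depth,depth],-1)
    W=(P-t)@R
    W[depth<=0]=np.nan
    return W
def save(n,img): cv2.imwrite(f"pics/{n}.png",img[...,::-1])
def state():
    s=bot.observe();print("clk",round(s["clock"],2),"pos",np.round(s["position"],4),"rot",np.round(s["tool_rot"],4),"F",np.round(s["force"],1),"w",round(s["grip_width"],4));return s
def rel(p,rpy=None):
    "target world pose -> shift (fractions) and turn (fractions)"
    s=bot.observe();R=Ro.from_euler("xyz",s["tool_rot"])
    d=R.inv().apply(np.array(p)-s["position"])/0.4
    w=(R.inv()*Ro.from_euler("xyz",rpy)).as_rotvec()/(2*np.pi) if rpy is not None else np.zeros(3)
    print("shift",np.round(d,4),"turn",np.round(w,4), "rows",int(np.ceil(max(np.linalg.norm(d)*400/62.5,np.linalg.norm(w)*360/10.7))))
E
python3 - <<'E'
from h import *
s=state();print(np.round(s["qpos"],3))
for c in("side","top"):
    im,d=bot.grab_frame(c);save(c+"0",im);np.save(c+"0.npy",np.dstack([cloud(c,d)]))
    cal=bot.get_calibration(c);R=np.array(cal["R"]);print(c,-R.T@np.array(cal["t"]),R[2])
    for n in("rack","stirrer","red_box_c","crate","jar_a_c","box_1_c","tape_c","marker_c"):
        W=cloud(c,d)
        for r in bot.trace(c,n):
            m=r["mask"]&(d>0);q=W[m]
            print(c,n,round(r["confidence"],2),np.round(r["pixel"]),np.round(np.nanmedian(q,0),3) if len(q) else None,np.round(np.percentile(q,[2,98],axis=0),3).tolist() if len(q) else None)
E
```

```text
clk 0.0 pos [ 0.214  -0.5869  0.2051] rot [-1.496   1.5697  1.9954] F [ 0.  -0.5  1.2] w 0.0852
[ 1.151  0.522 -0.036  1.6    0.021  1.021 -0.113]
side [ 0.42839895 -0.79980105  0.75418926] [ 0.08223288  0.77654238 -0.62467566]
side rack 0.97 [316. 163.] [0.535 0.289 0.033] [[0.376, 0.23, 0.001], [0.621, 0.424, 0.108]]
side stirrer 0.21 [286. 125.] [0.446 0.379 0.152] [[0.427, 0.355, 0.049], [0.516, 0.434, 0.184]]
side red_box_c 0.84 [285. 123.] [0.447 0.38  0.161] [[0.427, 0.358, 0.055], [0.514, 0.434, 0.184]]
side red_box_c 0.71 [342. 259.] [ 0.554 -0.143  0.009] [[0.468, -0.226, 0.001], [0.64, -0.032, 0.017]]
side crate 0.63 [335. 254.] [ 0.553 -0.143  0.009] [[0.469, -0.226, 0.001], [0.638, -0.032, 0.017]]
side jar_a_c 0.71 [287. 125.] [0.446 0.38  0.152] [[0.427, 0.358, 0.028], [0.518, 0.441, 0.184]]
side jar_a_c 0.58 [307. 366.] [ 0.445 -0.432  0.029] [[0.43, -0.442, 0.004], [0.461, -0.411, 0.032]]
side box_1_c 0.84 [315. 142.] [0.546 0.272 0.143] [[0.513, 0.251, 0.033], [0.606, 0.319, 0.184]]
side tape_c 0.64 [265. 274.] [ 0.355 -0.17   0.022] [[0.322, -0.2, -0.002], [0.389, -
[... 554 characters left out ...]
[0.52, 0.442, 0.187]]
top crate 0.83 [361. 192.] [ 0.552 -0.128  0.008] [[0.466, -0.22, -0.004], [0.639, -0.034, 0.021]]
top jar_a_c 0.51 [446. 223.] [ 0.442 -0.423  0.029] [[0.428, -0.439, 0.013], [0.457, -0.407, 0.036]]
top box_1_c 0.95 [236. 186.] [0.546 0.287 0.18 ] [[0.508, 0.252, 0.032], [0.6, 0.335, 0.187]]
top tape_c 0.8 [373. 248.] [ 0.359 -0.162  0.023] [[0.322, -0.196, -0.002], [0.392, -0.129, 0.031]]
top tape_c 0.3 [233. 185.] [0.543 0.287 0.18 ] [[0.508, 0.252, 0.036], [0.6, 0.333, 0.187]]
top tape_c 0.24 [187. 220.] [0.433 0.43  0.179] [[0.398, 0.395, 0.002], [0.494, 0.485, 0.187]]
top marker_c 0.59 [311. 240.] [0.377 0.048 0.011] [[0.368, -0.006, 0.003], [0.385, 0.106, 0.021]]
```

```bash
ls pics; python3 -c "import scipy;print(scipy.__version__)"
```

```text
side0.png
top0.png
1.16.1
```

View pics/top0.png

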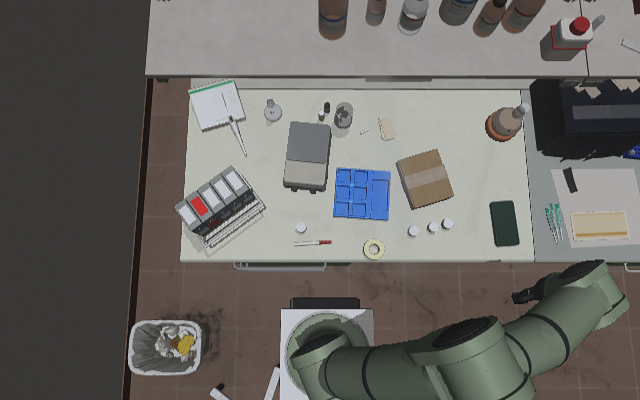

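View pics/side0.png

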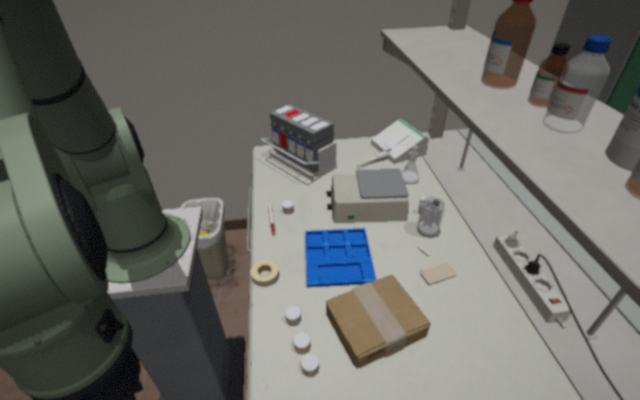

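Top view: the rack is at left with the red box second from the left end (px 200,206). The crate is at (361,193), with its bay on the carton side. There are four jars, at (301,228), (414,231), (433,227) and (448,224). The side view confirms four jars. Next I'll measure the geometry.

```bash
cat > m.py <<'E'
from h import *
def rect(P):
    (c,wh,a)=cv2.minAreaRect((P*1000).astype(np.float32));return np.round(np.array(c),1),np.round(wh,1),round(a,2)
if __name__=="__main__":
  for c in("top","side"):
    im=cv2.imread(f"pics/{c}0.png");W=np.load(c+"0.npy");hsv=cv2.cvtColor(im,cv2.COLOR_BGR2HSV)
    x,y,z=W[...,0],W[...,1],W[...,2]
    row=(z>.172)&(z<.195)&(y>.2)&(y<.6)&(x>.3)&(x<.7)
    print(c,"row",row.sum(),rect(W[row][:,:2]),np.median(z[row]))
    red=row&((hsv[...,0]<8)|(hsv[...,0]>172))&(hsv[...,1]>130);print("red",rect(W[red][:,:2]),W[red].mean(0))
    blue=(hsv[...,0]>100)&(hsv[...,0]<125)&(hsv[...,1]>150)&(z<.03)&(y>-.3)&(y<.05)&(x>.4)&(x<.7)
    print("crate",blue.sum(),rect(W[blue][:,:2]),"z hist",np.histogram(z[blue],bins=[-.01,0,.005,.01,.013,.018,.03])[0])
    jar=(z>.022)&(z<.04)&(hsv[...,2]>170)&(hsv[...,1]<40)&(x>.3)&(x<.6)&(y>-.55)&(y<.2)
    n,l,s,ce=cv2.connectedComponentsWithStats(jar.astype(np.uint8))
    for i in range(1,n):
        if s[i,4]>15: 
            q=W[l==i];print("jar",s[i,4],np.round(ce[i]),np.round(q.mean(0),4),rect(q[:,:2]))
    for nm,(x0,x1,y0,y1,z0,z1) in dict(stirrer=(.45,.8,-.02,.25,.09,.13),carton=(.4,.8,-.45,-.2,.05,.07),tape=(.3,.42,-.25,-.1,.015,.03),rackside=(.3,.7,.2,.6,.095,.115)).items():
        m=(x>x0)&(x<x1)&(y>y0)&(y<y1)&(z>z0)&(z<z1);print(nm,m.sum(),rect(W[m][:,:2]))
    sh=(x>.6)&(x<1.1)&(y>-.5)&(y<.6)&(z>.25);print("high",np.percentile(x[sh],[0,1,5]) if sh.any() else 0,np.percentile(z[sh],[1,50]) if sh.any() else 0)
E
python3 m.py
```

```text
top row 2173 (array([503.1, 369.5]), array([102.3, 226. ]), 37.02) 0.18129853684161784
red (array([474.9, 405.7]), array([62.2, 29.6]), 38.65) [0.47500277 0.40590154 0.18183886]
crate 2326 (array([ 550.7, -126.2]), array([192.9, 175.5]), 85.79) z hist [303 631 449 266 490 187]
jar 75 [448. 223.] [ 0.4442 -0.4251  0.0299] (array([ 444.1, -427.1]), array([33.1, 32. ]), 80.01)
jar 75 [300. 226.] [0.4304 0.0901 0.0298] (array([430.1,  89.8]), array([32. , 31.4]), 0.98)
jar 74 [434. 226.] [ 0.4319 -0.3745  0.0302] (array([ 430.9, -373. ]), array([32.3, 32. ]), 86.04)
jar 76 [414. 230.] [ 0.4174 -0.3041  0.0306] (array([ 417.1, -303.3]), array([32. , 30.8]), 80.72)
stirrer 1630 (array([617.7,  97. ]), array([176.8, 377.5]), 68.71)
carton 2145 (array([ 600. , -345.7]), array([180.7, 155.1]), 17.07)
tape 247 (array([ 354.4, -163.9]), array([68.1, 69.7]), 44.52)
rackside 178 (array([486.2, 354.5]), array([158. , 237.8]), 37.41)
high [0.80201519 0.8058329  0.80965487] [0.4015011  0.41559575]
side row 979 (array([505.2, 368.2]), array([101.5, 227.9]), 37.34) 0.18171358737820856
red (array([476.
[... 298 characters left out ...]
3725 -0.1374  0.0248] (array([ 372.8, -138.9]), array([ 7.6, 44.2]), 54.6)
jar 163 [293. 312.] [ 0.4186 -0.3039  0.0299] (array([ 418.6, -303.3]), array([33.9, 32.7]), 31.2)
jar 191 [301. 339.] [ 0.4325 -0.3741  0.03  ] (array([ 432.5, -373.7]), array([33., 33.]), 38.65)
jar 224 [310. 361.] [ 0.4447 -0.425   0.0299] (array([ 444.6, -424.9]), array([33.4, 33.9]), 53.94)
stirrer 1419 (array([620.4, 110.4]), array([175.4, 387.6]), 64.05)
carton 5131 (array([ 600.8, -346.4]), array([181.5, 154.7]), 17.56)
tape 457 (array([ 355.1, -164.6]), array([70.3, 71.8]), 56.92)
rackside 340 (array([478.8, 305.9]), array([141.4, 252.4]), 62.42)
high [0.80468871 0.80676654 0.80787532] [0.39852641 0.41604318]
```

```bash
python3 - <<'E'
from h import *
rel([.45,-.30,.32],[0,np.pi/2,np.radians(245)])
s=bot.observe();R=Ro.from_euler("xyz",s["tool_rot"]).as_matrix();print(np.round(R,3))
# crate layout check: floor of bay and cells in crate frame
c0=np.array([.552,-.1275]);a=np.radians(-4.3);M=np.array([[np.cos(a),-np.sin(a)],[np.sin(a),np.cos(a)]])
W=np.load("side0.npy");im=cv2.imread("pics/side0.png");hsv=cv2.cvtColor(im,cv2.COLOR_BGR2HSV)
z=W[...,2];P=(W[...,:2]-c0)@M*1000
ok=(abs(P[...,0])<100)&(abs(P[...,1])<105)&(hsv[...,1]>120)
H=np.full((22,20),np.nan)
for i,py in enumerate(range(100,-110,-10)):
    for j,px in enumerate(range(-95,100,10)):
        m=ok&(abs(P[...,0]-px)<5)&(abs(P[...,1]-py)<5)
        if m.sum()>0:H[i,j]=np.median(z[m])*1000
for r in H: print(' '.join('%3.0f'%v for v in r))
E
```

```text
shift [-0.2858 -0.4724 -0.7999] turn [-0.1249 -0.      0.    ] rows 7
[[-0.     0.343 -0.939]
 [ 0.    -0.939 -0.343]
 [-1.    -0.     0.   ]]
nan nan nan nan  11   2   4 nan   4 nan   6 nan nan nan nan   3  10   3 nan nan
nan  14   4   5   6   6   4  14   4   5   5   5   8  14   6   6   5   5   7 nan
nan   7   3   2   3   3  11  15   3   3   4   2   4  14   4   4   3   3   4 nan
nan  16   4   3   4   4  13  15   3   3   2   3   5  14   4   3   3   3   8 nan
nan  14   4   4   3   3   6  16   4   3   2   4   9  14   3   4   3   3   7 nan
nan  13  14 nan  16  14  16  15  13 nan  15  14  15  15 nan  15  14  14  15 nan
nan  14  14  15  15  16  15  16  14  14  14  15  14  16  15  15  15  14  15 nan
nan  16   5   8   6   6  10  15   6   6   6   4  11  14   7   7   5   9  11 nan
nan  15   3   3   3   4   7  15   3   3   3   3   9  15   3   3   3   3   3 nan
nan  15   2   3   4   3   4  15   3   3   4   4  11  15   3   3   3   4   5 nan
nan  14   3   3   4   3   5  15   4   3   3   3   5  15   4   4   3   4   9 nan
nan  15 nan nan  14  14  15  15 nan  14  15  13  14  14 nan  14  14 nan  14 nan
nan  15  16  15  15  16  15  15  15  15  15  15  16  15  15  15  16  15  15 nan
nan  15  15  15  14  14  12  12  13  11  14  12  12  13  13  14  16  15  15 nan
nan  14  14  14  15   4   4   2   4   3   4   3   3   3   3   3  15  16  15 nan
nan  15  16  15  15   3   3   3   3   3   3   3   3   3   4   3  15  15  15 nan
nan  16  14  15  14   3   4   3   4   3   3   3   3   3   4   4  15  15  14 nan
nan  15  15  15   8   3   3   3   4   3   3   3   4   3   3   3  15  15  14 nan
nan  15  14  15  15   3   3   3   4   4   3   3   5   3   3   4  15  15  16 nan
nan  15  14  15  14  15  14  16  13  15  15  14  15  14  14  13  15  14  15 nan
nan  14  10   9  11   9  12  10   9  10  12  14  12  11  10  11  14  14  16 nan
nan nan nan nan nan nan nan nan nan nan nan nan nan nan nan nan nan nan nan nan
```

Call:
servo_tool(
  targets=[
    {"x":-0.286,"y":0,"z":0},
    {"x":-0.286,"y":-0.472,"z":-0.8,"wx":-0.125},
    {"x":-0.286,"y":-0.472,"z":-0.8,"wx":-0.125},
    {"x":-0.286,"y":-0.472,"z":-0.8,"wx":-0.125},
    {"x":-0.286,"y":-0.472,"z":-0.8,"wx":-0.125},
    {"x":-0.286,"y":-0.472,"z":-0.8,"wx":-0.125},
    {"x":-0.286,"y":-0.472,"z":-0.8,"wx":-0.125},
    {"x":-0.286,"y":-0.472,"z":-0.8,"wx":-0.125},
    {"x":-0.286,"y":-0.472,"z":-0.8,"wx":-0.125},
    {"x":-0.286,"y":-0.472,"z":-0.8,"wx":-0.125},
    {"x":-0.286,"y":-0.472,"z":-0.8,"wx":-0.125},
  ],
  grip=-1,
)

```text
$.targets[0]: bad value
```

```bash
python3 - <<'E'
from h import *
state();a=np.radians(37.2);u=np.array([np.cos(a),np.sin(a)])
p=np.array([.4765,.4048])+.074*u;print(p)
rel([.5,.05,.32],[0,np.pi/2,np.radians(276)])
rel([*p,.26],[0,np.pi/2,np.radians(307.2)])
E
```

```text
clk 0.9 pos [ 0.2142 -0.5872  0.2057] rot [-1.1913  1.5708  2.3   ] F [ 0.3  0.2 -0.1] w 0.0854
[0.53544321 0.44954033]
shift [-0.2858 -1.2516 -1.2171] turn [-0.211 -0.     0.   ] rows 12
shift [-0.1358 -2.1596 -1.6427] turn [-0.2977 -0.      0.    ] rows 18
```

Call:
servo_tool(
  targets=[
    {"x":-0.286,"y":-0.472,"z":-0.8,"wx":-0.125,"wy":0,"wz":0},
    {"x":-0.286,"y":-0.472,"z":-0.8,"wx":-0.125,"wy":0,"wz":0},
    {"x":-0.286,"y":-0.472,"z":-0.8,"wx":-0.125,"wy":0,"wz":0},
    {"x":-0.286,"y":-0.472,"z":-0.8,"wx":-0.125,"wy":0,"wz":0},
    {"x":-0.286,"y":-0.472,"z":-0.8,"wx":-0.125,"wy":0,"wz":0},
    {"x":-0.286,"y":-0.472,"z":-0.8,"wx":-0.125,"wy":0,"wz":0},
    {"x":-0.286,"y":-0.472,"z":-0.8,"wx":-0.125,"wy":0,"wz":0},
    {"x":-0.286,"y":-0.472,"z":-0.8,"wx":-0.125,"wy":0,"wz":0},
    {"x":-0.286,"y":-0.472,"z":-0.8,"wx":-0.125,"wy":0,"wz":0},
    {"x":-0.286,"y":-0.472,"z":-0.8,"wx":-0.125,"wy":0,"wz":0},
  ],
  grip=-1,
)

```text
clock: 2.15
position: [0.4492, -0.3012, 0.3197]
tool_rot: [-1.273, 1.57, 3.002]
force: [0.8, 0.6, -0.4]
grip_width: 0.0003
```

```bash
python3 - <<'E'
from h import *
state();a=np.radians(37.2);u=np.array([np.cos(a),np.sin(a)])
p=np.array([.4765,.4048])+.074*u;print(p)
rel([.5,.05,.32],[0,np.pi/2,np.radians(276)])
E
```

```text
clk 2.15 pos [ 0.4492 -0.3012  0.3197] rot [-1.2731  1.57    3.0017] F [ 0.8  0.6 -0.4] w 0.0003
[0.53544321 0.44954033]
shift [-8.000e-04 -2.570e-01 -8.492e-01] turn [-0.0863  0.      0.0001] rows 6
```

Call:
servo_tool(
  targets=[
    {"x":0,"y":-0.257,"z":-0.85,"wx":-0.086,"wy":0,"wz":0},
    {"x":0,"y":-0.257,"z":-0.85,"wx":-0.086,"wy":0,"wz":0},
    {"x":0,"y":-0.257,"z":-0.85,"wx":-0.086,"wy":0,"wz":0},
    {"x":0,"y":-0.257,"z":-0.85,"wx":-0.086,"wy":0,"wz":0},
    {"x":0,"y":-0.257,"z":-0.85,"wx":-0.086,"wy":0,"wz":0},
    {"x":0,"y":-0.257,"z":-0.85,"wx":-0.086,"wy":0,"wz":0},
    {"x":0,"y":-0.257,"z":-0.85,"wx":-0.086,"wy":0,"wz":0},
    {"x":0,"y":-0.257,"z":-0.85,"wx":-0.086,"wy":0,"wz":0},
    {"x":0,"y":-0.257,"z":-0.85,"wx":-0.086,"wy":0,"wz":0},
  ],
)

```text
clock: 3.28
position: [0.5002, 0.0489, 0.3196]
tool_rot: [-1.397, 1.57, -2.867]
force: [-0.1, -0.6, 0.4]
grip_width: -0.0
```

```bash
python3 - <<'E'
from h import *
state();rel([.5354,.4495,.26],[0,np.pi/2,np.radians(307.2)])
E
```

```text
clk 3.27 pos [0.5002 0.0489 0.3196] rot [-1.3967  1.5698 -2.867 ] F [-0.1 -0.6  0.4] w -0.0
shift [ 0.1486  0.1883 -0.9877] turn [-0.0873 -0.      0.0002] rows 7
```

Call:
servo_tool(
  targets=[
    {"x":0.149,"y":0.188,"z":-0.988,"wx":-0.0873,"wy":0,"wz":0},
    {"x":0.149,"y":0.188,"z":-0.988,"wx":-0.0873,"wy":0,"wz":0},
    {"x":0.149,"y":0.188,"z":-0.988,"wx":-0.0873,"wy":0,"wz":0},
    {"x":0.149,"y":0.188,"z":-0.988,"wx":-0.0873,"wy":0,"wz":0},
    {"x":0.149,"y":0.188,"z":-0.988,"wx":-0.0873,"wy":0,"wz":0},
    {"x":0.149,"y":0.188,"z":-0.988,"wx":-0.0873,"wy":0,"wz":0},
    {"x":0.149,"y":0.188,"z":-0.988,"wx":-0.0873,"wy":0,"wz":0},
    {"x":0.149,"y":0.188,"z":-0.988,"wx":-0.0873,"wy":0,"wz":0},
    {"x":0.149,"y":0.188,"z":-0.988,"wx":-0.0873,"wy":0,"wz":0},
    {"x":0.149,"y":0.188,"z":-0.988,"wx":-0.0873,"wy":0,"wz":0},
  ],
)

```text
clock: 4.53
position: [0.5361, 0.4482, 0.2603]
tool_rot: [-0.938, 1.57, -1.861]
force: [1.2, 0.4, -0.2]
grip_width: 0.0001
```

```bash
python3 - <<'E'
from h import *
s=state();rel([.5354,.4495,.165],[0,np.pi/2,np.radians(307.2)]);print(np.round(s["qpos"],2))
im,d=bot.grab_frame("side");save("s1",cv2.resize(im[60:220,180:420],None,fx=3,fy=3))
E
```

```text
clk 4.53 pos [0.5361 0.4482 0.2603] rot [-0.9377  1.5703 -1.8613] F [ 1.2  0.4 -0.2] w 0.0001
shift [ 0.2383  0.0006 -0.0038] turn [-0.0003  0.0001  0.0001] rows 2
[-0.38  0.69 -0.72  1.29  0.45  1.33 -0.44]
```

View pics/s1.png

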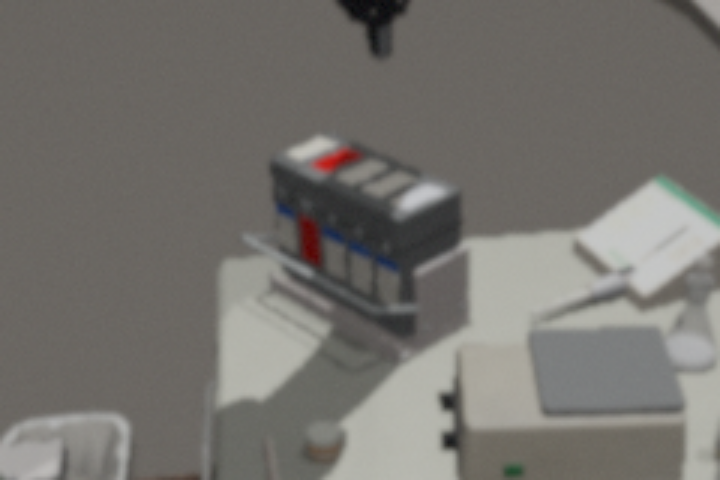

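The crop shows the shut fingers above and behind the row at (378,50), with the red patch at (337,160). I'll lower the fingers behind the box.

Call:
servo_tool(
  targets=[
    {"x":0.12,"y":0,"z":-0.004,"wx":0,"wy":0,"wz":0},
    {"x":0.2,"y":0,"z":-0.004,"wx":0,"wy":0,"wz":0},
    {"x":0.238,"y":0,"z":-0.004,"wx":0,"wy":0,"wz":0},
    {"x":0.238,"y":0,"z":-0.004,"wx":0,"wy":0,"wz":0},
    {"x":0.238,"y":0,"z":-0.004,"wx":0,"wy":0,"wz":0},
  ],
)

```text
clock: 5.2
position: [0.5356, 0.45, 0.1667]
tool_rot: [1.588, 1.569, 0.664]
force: [0.4, 0.1, -0.5]
grip_width: 0.0001
```

```bash
python3 - <<'E'
from h import *
s=state();a=np.radians(37.2);u=np.array([np.cos(a),np.sin(a)]);q=np.array([.4765,.4048])
d=s["position"][:2]-q;print("rack x,y of tip rel box",d@u,d@[-u[1],u[0]])
p=q+.012*u
rel([*p,.165],[0,np.pi/2,np.radians(307.2)])
E
```

```text
clk 5.2 pos [0.5356 0.45   0.1667] rot [1.5875 1.5693 0.6638] F [ 0.4  0.1 -0.5] w 0.0001
rack x,y of tip rel box 0.07438748892845513 0.000317284563801902
shift [ 0.004  -0.156   0.0011] turn [-0.0003 -0.     -0.0002] rows 1
```

Call:
servo_tool(
  targets=[
    {"x":0,"y":-0.015,"z":0.001,"wx":0,"wy":0,"wz":0},
    {"x":0,"y":-0.03,"z":0.001,"wx":0,"wy":0,"wz":0},
    {"x":0,"y":-0.045,"z":0.001,"wx":0,"wy":0,"wz":0},
    {"x":0,"y":-0.06,"z":0.001,"wx":0,"wy":0,"wz":0},
    {"x":0,"y":-0.075,"z":0.001,"wx":0,"wy":0,"wz":0},
    {"x":0,"y":-0.09,"z":0.001,"wx":0,"wy":0,"wz":0},
    {"x":0,"y":-0.105,"z":0.001,"wx":0,"wy":0,"wz":0},
    {"x":0,"y":-0.12,"z":0.001,"wx":0,"wy":0,"wz":0},
    {"x":0,"y":-0.13,"z":0.001,"wx":0,"wy":0,"wz":0},
    {"x":0,"y":-0.13,"z":0.001,"wx":0,"wy":0,"wz":0},
    {"x":0,"y":-0.13,"z":0.001,"wx":0,"wy":0,"wz":0},
  ],
)

```text
clock: 6.58
position: [0.4944, 0.4184, 0.1666]
tool_rot: [1.58, 1.569, 0.656]
force: [-0.4, 0.2, -0.1]
grip_width: 0.0003
```

```bash
python3 - <<'E'
from h import *
state()
im,d=bot.grab_frame("side");save("s2",cv2.resize(im[60:220,180:420],None,fx=3,fy=3))
E
```

```text
clk 6.58 pos [0.4944 0.4184 0.1666] rot [1.5798 1.5692 0.656 ] F [-0.4  0.2 -0.1] w 0.0003
```

View pics/s2.png

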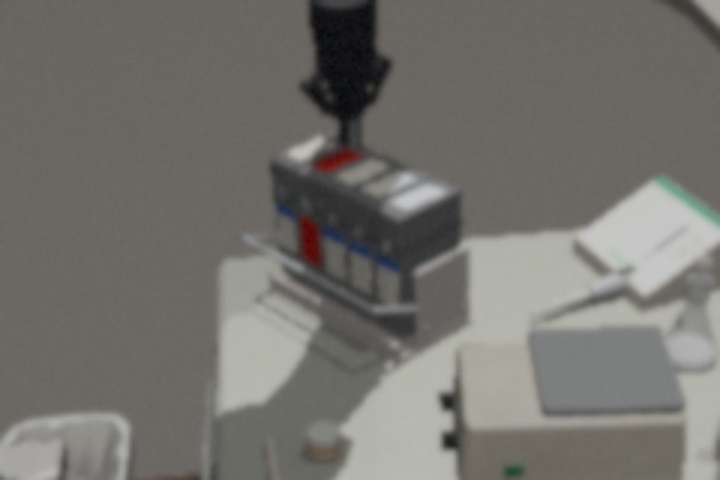

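```bash
python3 - <<'E'
from h import *
s=state();c=bot.get_calibration("side");K=np.array(c["intrinsics"]);R=np.array(c["R"]);t=np.array(c["t"])
def pj(X):
    p=K@(R@np.array(X)+t);return (p[:2]/p[2]-[180,60])*3
print(pj(s["position"]),pj(s["position"]+np.array([0,0,.03])))
a=np.radians(37.2);u=np.array([np.cos(a),np.sin(a)]);q=np.array([.4765,.4048])
for e in(-.05,.05):print(pj([*(q+e*u),.182]))
bot.grab_frame("top")
for cam in("side","top"):
    im,d=bot.grab_frame(cam);save(cam+"3",im);W=cloud(cam,d);hsv=cv2.cvtColor(im,cv2.COLOR_RGB2HSV)
    m=((hsv[...,0]<8)|(hsv[...,0]>172))&(hsv[...,1]>130)&(W[...,1]>.25)&(W[...,1]<.6)&(W[...,0]<.7)&(W[...,2]>.13)
    q=W[m];print(cam,len(q),np.round(q.mean(0),3),np.round(np.percentile(q,[2,98],axis=0),3).tolist())
    save(cam+"3c",cv2.resize(im[110:270,130:330] if cam=="top" else im[60:220,180:420],None,fx=3,fy=3,interpolation=cv2.INTER_CUBIC))
E
```

```text
clk 6.62 pos [0.4944 0.4184 0.1666] rot [1.5904 1.5692 0.6667] F [ 0.6  0.5 -0.7] w -0.0002
[349.44307304 163.92042757] [348.00809107 140.54526305]
[302.04108809 172.14243735]
[365.69542181 144.67911028]
side 57 [0.476 0.403 0.182] [[0.453, 0.381, 0.18], [0.499, 0.424, 0.184]]
top 6 [0.448 0.399 0.183] [[0.445, 0.394, 0.181], [0.452, 0.404, 0.185]]
```

View pics/top3c.png

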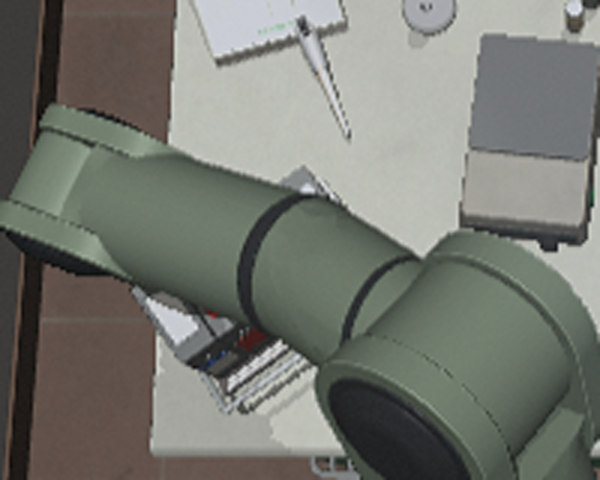

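The top view is mostly arm. Dark red at (250,335) may be the box's front, so the tip state is unclear. I'll take a closer side crop.

```bash
python3 - <<'E'
from h import *
a=cv2.imread("pics/side0.png")[85:165,255:345];im,d=bot.grab_frame("side");b=im[85:165,255:345,::-1]
cv2.imwrite("pics/cmp.png",cv2.resize(np.hstack([a,b]),None,fx=4.4,fy=4.4,interpolation=cv2.INTER_CUBIC))
W=cloud("side",d)
a=np.radians(37.2);u=np.array([np.cos(a),np.sin(a)]);q=np.array([.504,.3685])
L=np.stack([(W[...,:2]-q)@u,(W[...,:2]-q)@[-u[1],u[0]],W[...,2]],-1)*1000
for ry in(91,45.5,0,-45.5):
    m=(abs(L[...,1]-ry)<12)&(L[...,2]>60)&(abs(L[...,0])<150);P=L[m]
    o=np.argsort(P[:,0]);print(ry,[tuple(int(v) for v in np.median(P[o][i:i+8],0)[[0,2]]) for i in range(0,len(o)-4,max(8,len(o)//14))])
E
```

```text
91 [(-97, 90), (-50, 130), (-49, 121), (-48, 115), (-48, 120), (-47, 115), (-47, 98), (-47, 128), (-46, 162), (-45, 128), (-34, 181), (-17, 182), (-3, 182), (15, 182), (34, 182)]
45.5 [(-97, 91), (-56, 497), (-48, 121), (-46, 137), (-32, 383), (-23, 437), (-21, 426), (-19, 418), (-14, 337), (-11, 340), (-5, 281), (9, 221), (18, 200), (41, 240), (74, 282)]
0 [(-99, 314), (-49, 142), (-46, 146), (-28, 184), (-7, 424), (-1, 428), (3, 410), (7, 439), (12, 409), (16, 377), (21, 450), (28, 393), (35, 354), (46, 412)]
-45.5 [(-146, 561), (-111, 547), (-91, 540), (-69, 538), (-54, 542), (-49, 120), (-48, 123), (-46, 161), (-44, 166), (-37, 531), (-31, 525), (-24, 527), (-14, 524), (4, 182), (47, 182)]
```

View pics/cmp.png

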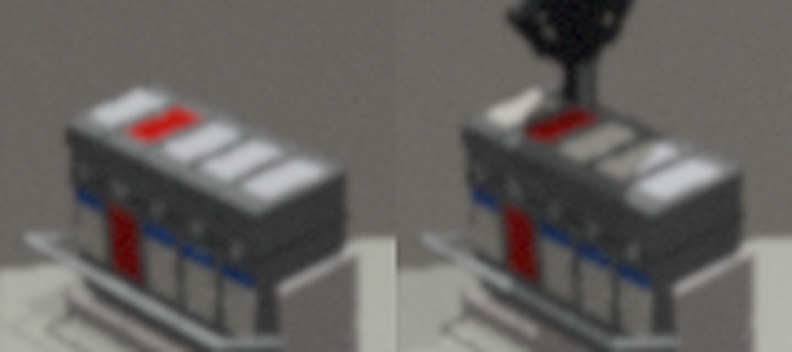

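```bash
python3 - <<'E'
from h import *
im,d=bot.grab_frame("side");W=cloud("side",d)
a=np.radians(37.2);u=np.array([np.cos(a),np.sin(a)]);q=np.array([.504,.3685])
L=np.stack([(W[...,:2]-q)@u,(W[...,:2]-q)@[-u[1],u[0]],W[...,2]],-1)*1000
s=state();p=s["position"];print("tcp rack",(p[:2]-q)@u,(p[:2]-q)@[-u[1],u[0]],s["qpos"].round(3) if hasattr(s["qpos"],"round") else s["qpos"])
for v in range(100,114):
    print(v,[tuple(int(x) if x==x else -1 for x in L[v,c]) for c in range(292,306,2)], im[v,298])
E
```

```text
clk 6.88 pos [0.4943 0.4184 0.1666] rot [1.6015 1.5693 0.6778] F [ 0.1  0.7 -0.3] w -0.0002
tcp rack 0.022468033246274804 0.045597103440042315 [-0.347  0.686 -0.713  1.55   0.487  1.089 -0.53 ]
100 [(395, 514, -37), (14, 45, 224), (17, 37, 226), (24, 34, 225), (34, 35, 221), (437, 482, -41), (450, 481, -45)] [51 51 52]
101 [(397, 517, -44), (8, 37, 225), (16, 36, 223), (22, 32, 222), (34, 36, 217), (437, 483, -47), (450, 481, -51)] [57 57 58]
102 [(399, 519, -51), (7, 37, 222), (16, 36, 219), (24, 34, 217), (34, 36, 213), (439, 485, -54), (450, 482, -57)] [60 61 61]
103 [(393, 513, -53), (9, 39, 217), (18, 39, 214), (21, 32, 215), (36, 38, 208), (446, 494, -64), (446, 477, -59)] [58 60 60]
104 [(48, 97, 182), (11, 41, 212), (14, 35, 213), (24, 35, 209), (34, 36, 206), (439, 486, -65), (442, 473, -63)] [57 61 60]
105 [(44, 94, 181), (11, 42, 208), (15, 36, 208), (19, 30, 209), (31, 34, 204), (442, 490, -73), (448, 481, -73)] [61 64 65]
106 [(34, 81, 184), (13, 45, 202), (14, 35, 205), (19, 30, 205), (31, 34, 200), (436, 484, -75), (447, 480, -77)] [62 62 63]
107 [(32, 79, 182), (8, 40, 202), (13, 35, 202), (21, 33, 200), (32, 34, 196), (438, 486, -82), (444, 477, -81)] [63 65 66]
108 [(29, 76, 180), (33, 70, 180), (19, 42, 194), (21, 33, 196), (46, 52, 181), (438, 487, -88), (440, 472, -84)] [66 63 65]
109 [(25, 72, 178), (24, 59, 183), (28, 53, 183), (35, 50, 182), (38, 43, 183), (48, 43, 180), (443, 476, -92)] [72 59 58]
110 [(-1, -1, -1), (21, 56, 181), (23, 47, 183), (27, 41, 183), (33, 38, 183), (40, 34, 182), (42, 26, 183)] [82 40 44]
111 [(11, 55, 181), (14, 47, 182), (19, 43, 182), (24, 38, 182), (32, 36, 180), (32, 25, 183), (42, 25, 180)] [93 30 32]
112 [(3, 46, 183), (11, 44, 181), (15, 39, 181), (21, 34, 180), (25, 28, 181), (30, 23, 181), (34, 17, 181)] [100  44  42]
113 [(-1, 41, 182), (4, 36, 182), (8, 31, 182), (12, 24, 183), (21, 25, 179), (22, 15, 182), (28, 10, 182)] [94 56 56]
```

The cloud shows the box untouched: the fingertips are near z≈0.19 and passed over it, although the reported TCP z is 0.167. I'll go back, lower by another 28 mm and check where the tip really is.

Call:
servo_tool(
  targets=[
    {"x":-0.02,"y":0.07,"z":0,"wx":0,"wy":0,"wz":0},
    {"x":-0.02,"y":0.13,"z":0,"wx":0,"wy":0,"wz":0},
    {"x":-0.02,"y":0.135,"z":0,"wx":0,"wy":0,"wz":0},
    {"x":0.03,"y":0.135,"z":0,"wx":0,"wy":0,"wz":0},
    {"x":0.07,"y":0.135,"z":0,"wx":0,"wy":0,"wz":0},
    {"x":0.07,"y":0.135,"z":0,"wx":0,"wy":0,"wz":0},
    {"x":0.07,"y":0.135,"z":0,"wx":0,"wy":0,"wz":0},
  ],
)

```text
clock: 7.75
position: [0.5374, 0.451, 0.1389]
tool_rot: [1.68, 1.569, 0.756]
force: [-0.6, -0.5, 0.0]
grip_width: -0.0001
```

```bash
python3 - <<'E'
from h import *
s=state()
im,d=bot.grab_frame("side");save("s4",cv2.resize(im[40:160,220:380],None,fx=4,fy=4,interpolation=cv2.INTER_CUBIC));W=cloud("side",d)
a=np.radians(37.2);u=np.array([np.cos(a),np.sin(a)]);q=np.array([.504,.3685])
L=np.stack([(W[...,:2]-q)@u,(W[...,:2]-q)@[-u[1],u[0]],W[...,2]],-1)*1000
p=s["position"];print("tcp rack",(p[:2]-q)@u,(p[:2]-q)@[-u[1],u[0]])
for v in range(96,112,2):
    print(v,[tuple(int(x) if x==x else -1 for x in L[v,c]) for c in range(292,312,3)])
E
```

```text
clk 7.75 pos [0.5374 0.451  0.1389] rot [1.6797 1.5691 0.756 ] F [-0.6 -0.5  0. ] w -0.0001
tcp rack 0.07651300856412037 0.04555421569449824
96 [(396, 512, -15), (410, 505, -17), (24, 33, 239), (36, 31, 236), (67, 50, 221), (61, 28, 229), (82, 35, 220)]
98 [(399, 518, -29), (410, 507, -29), (39, 51, 222), (35, 31, 229), (51, 32, 224), (64, 32, 220), (81, 35, 213)]
100 [(394, 513, -37), (404, 500, -36), (422, 497, -41), (47, 45, 214), (51, 33, 216), (63, 31, 213), (79, 32, 207)]
102 [(397, 517, -50), (418, 517, -57), (423, 499, -53), (435, 489, -54), (51, 34, 208), (69, 38, 201), (80, 34, 199)]
104 [(51, 101, 180), (413, 513, -65), (419, 496, -62), (433, 488, -64), (61, 46, 194), (68, 37, 194), (80, 34, 191)]
106 [(36, 84, 182), (45, 77, 182), (424, 503, -77), (434, 489, -76), (66, 51, 183), (67, 36, 187), (78, 32, 184)]
108 [(26, 73, 182), (34, 65, 181), (39, 54, 183), (52, 52, 179), (66, 52, 175), (63, 33, 182), (79, 34, 176)]
110 [(14, 59, 182), (24, 54, 181), (32, 47, 180), (37, 36, 182), (47, 31, 180), (65, 35, 172), (77, 32, 169)]
```

View pics/s4.png

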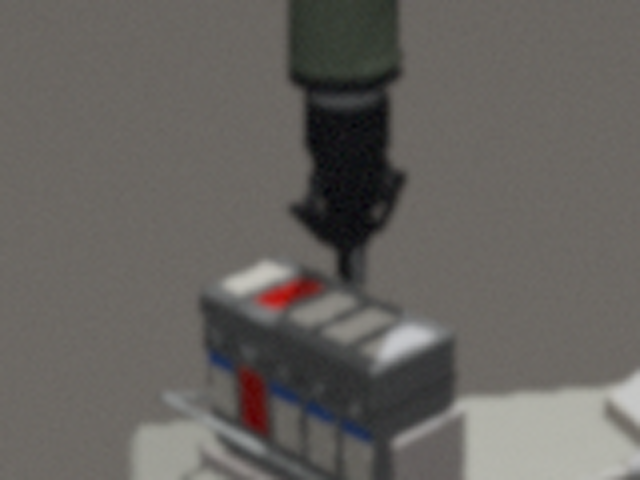

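The fingers are now visible behind the row at px (350,270), down to z≤0.169. I'll pull again.

Call:
servo_tool(
  targets=[
    {"x":0,"y":-0.02,"z":0,"wx":0,"wy":0,"wz":0},
    {"x":0,"y":-0.035,"z":0,"wx":0,"wy":0,"wz":0},
    {"x":0,"y":-0.05,"z":0,"wx":0,"wy":0,"wz":0},
    {"x":0,"y":-0.065,"z":0,"wx":0,"wy":0,"wz":0},
    {"x":0,"y":-0.08,"z":0,"wx":0,"wy":0,"wz":0},
    {"x":0,"y":-0.095,"z":0,"wx":0,"wy":0,"wz":0},
    {"x":0,"y":-0.11,"z":0,"wx":0,"wy":0,"wz":0},
    {"x":0,"y":-0.12,"z":0,"wx":0,"wy":0,"wz":0},
    {"x":0,"y":-0.13,"z":0,"wx":0,"wy":0,"wz":0},
    {"x":0,"y":-0.135,"z":0,"wx":0,"wy":0,"wz":0},
    {"x":0,"y":-0.135,"z":0,"wx":0,"wy":0,"wz":0},
    {"x":0,"y":-0.135,"z":0,"wx":0,"wy":0,"wz":0},
  ],
)

```text
clock: 9.3
position: [0.4946, 0.4187, 0.1391]
tool_rot: [1.681, 1.569, 0.758]
force: [-0.4, -0.2, -0.4]
grip_width: -0.0
```

```bash
cat > lean.py <<'E'
from h import *
import sys
s=state()
im,d=bot.grab_frame("side");save(sys.argv[1],cv2.resize(im[40:200,220:380],None,fx=3.5,fy=3.5,interpolation=cv2.INTER_CUBIC));W=cloud("side",d)
a=np.radians(37.2);u=np.array([np.cos(a),np.sin(a)]);q=np.array([.504,.3685])
L=np.stack([(W[...,:2]-q)@u,(W[...,:2]-q)@[-u[1],u[0]],W[...,2]],-1)*1000
hsv=cv2.cvtColor(im,cv2.COLOR_RGB2HSV)
m=((hsv[...,0]<8)|(hsv[...,0]>172))&(hsv[...,1]>100)&(abs(L[...,0])<200)&(abs(L[...,1])<130)&(L[...,2]>40)
P=L[m];print(len(P));o=np.argsort(-P[:,2])
for i in range(0,len(o),max(1,len(o)//16)):print(P[o[i]].astype(int).tolist(),end=" ")
for ry in(91,0,-45.5,-91):
    k=(abs(L[...,1]-ry)<12)&(L[...,2]>170)&(L[...,2]<190)&(abs(L[...,0])<130);print(ry,k.sum(),np.percentile(L[k][:,0],[5,95]).astype(int) if k.any() else 0)
E
python3 lean.py s5
```

```text
clk 9.3 pos [0.4946 0.4187 0.1391] rot [1.6814 1.5686 0.7576] F [-0.4 -0.2 -0.4] w -0.0
118
[-54, 48, 184] [-53, 33, 181] [-56, 30, 179] [-61, 62, 178] [-67, 61, 177] [-70, 36, 175] [-74, 58, 172] [-81, 29, 170] [-81, 45, 168] [-82, 49, 167] [-84, 36, 165] [-86, 56, 162] [-91, 44, 161] [-85, 52, 160] [-98, 36, 159] [-104, 40, 156] [-103, 47, 153] 91 80 [-47  28]
0 101 [-46  43]
-45.5 105 [-47  43]
-91 114 [-48  44]
```

View pics/s5.png

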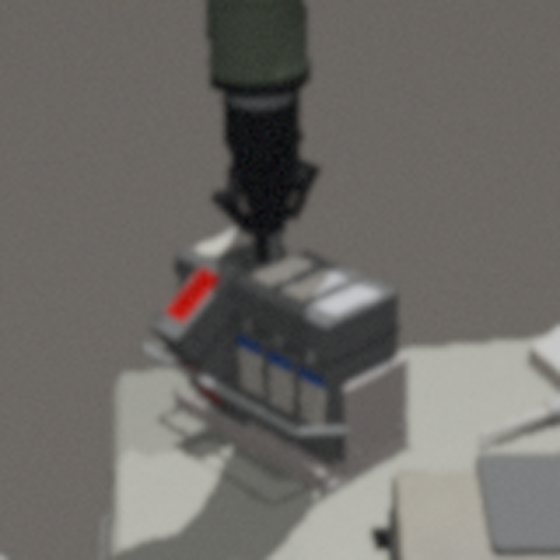

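Tipped: the red top patch is at (192,293) leaning on the bar, and the other boxes are standing. I'll raise the tool and measure the real fingertip offset in free space.

Call:
servo_tool(
  targets=[
    {"x":-0.15,"y":0,"z":0,"wx":0,"wy":0,"wz":0},
    {"x":-0.3,"y":0,"z":0,"wx":0,"wy":0,"wz":0},
    {"x":-0.3,"y":-0.3,"z":0,"wx":0,"wy":0,"wz":0},
    {"x":-0.3,"y":-0.3,"z":0,"wx":0,"wy":0,"wz":0},
    {"x":-0.3,"y":-0.3,"z":0,"wx":0,"wy":0,"wz":0},
    {"x":-0.3,"y":-0.3,"z":0,"wx":0,"wy":0,"wz":0},
    {"x":-0.3,"y":-0.3,"z":0,"wx":0,"wy":0,"wz":0},
  ],
)

```text
clock: 10.22
position: [0.3992, 0.3468, 0.2587]
tool_rot: [2.005, 1.568, 1.081]
force: [0.4, -0.3, -0.7]
grip_width: -0.0001
```

```bash
cat > tip.py <<'E'
from h import *
s=state();p=np.array(s["position"]);R=Ro.from_euler("xyz",s["tool_rot"])
for cam in("side","top"):
    im,d=bot.grab_frame(cam);W=cloud(cam,d)
    T=R.inv().apply((W-p).reshape(-1,3)).reshape(W.shape)*1000  # tool frame
    m=(abs(T[...,1])<65)&(abs(T[...,2])<60)&(T[...,0]>-140)&(T[...,0]<45)&(W[...,2]>.19)
    P=T[m];print(cam,len(P))
    for x0 in range(-140,40,10):
        q=P[(P[:,0]>=x0)&(P[:,0]<x0+10)]
        if len(q):print(x0,len(q),"y",np.percentile(q[:,1],[3,97]).round(),"z",np.percentile(q[:,2],[3,97]).round())
E
python3 tip.py
```

```text
clk 10.22 pos [0.3992 0.3468 0.2587] rot [2.005  1.5683 1.081 ] F [ 0.4 -0.3 -0.7] w -0.0001
side 750
-140 95 y [-40.  37.] z [-4. 21.]
-130 95 y [-50.  48.] z [-1. 22.]
-120 126 y [-61.  57.] z [-5. 20.]
-110 89 y [-56.  54.] z [-2. 20.]
-100 90 y [-47.  45.] z [-11.  20.]
-90 73 y [-42.  41.] z [-7. 17.]
-80 65 y [-32.  32.] z [-6. 16.]
-70 28 y [-17.  13.] z [-4. 15.]
-60 31 y [-13.  15.] z [-5. 15.]
-50 30 y [-13.  12.] z [-0. 14.]
-40 19 y [-12.   8.] z [-2. 17.]
-30 9 y [-6.  8.] z [-8. 13.]
top 0
```

```bash
cat > red.py <<'E'
from h import *
a=np.radians(37.2);u=np.array([np.cos(a),np.sin(a)]);n=np.array([-u[1],u[0]]);q0=np.array([.504,.3685])
def topatch(cam):
    im,d=bot.grab_frame(cam);W=cloud(cam,d)
    L=np.stack([(W[...,:2]-q0)@u,(W[...,:2]-q0)@n,W[...,2]],-1)*1000
    hsv=cv2.cvtColor(im,cv2.COLOR_RGB2HSV)
    m=((hsv[...,0]<8)|(hsv[...,0]>172))&(hsv[...,1]>150)&(hsv[...,2]>120)&(abs(L[...,0])<160)&(abs(L[...,1]-45)<40)&(L[...,2]>130)
    P=L[m];c=P.mean(0);_,s,V=np.linalg.svd(P-c,full_matrices=False)
    nn=V[2]*np.sign(V[2][2]);print(cam,len(P),"c",c.round(1),"rng",np.percentile((P-c)@V[0],[2,98]).round(),"normal",nn.round(3),"long",V[0].round(3),"tilt",np.degrees(np.arccos(nn[2])).round(1))
if __name__=="__main__":
    for c in("side","top"):topatch(c)
    th=np.radians(30);ct,st=np.cos(th),np.sin(th)
    def pt(lx,dd):  # rack coords -> world
        x,z=-.079+lx*ct+dd*st,.170+lx*st-dd*ct
        return np.r_[q0+x*u+.0455*n,z]
    R=Ro.from_euler("xyz",[np.pi,np.pi/2-th,a]);xt=R.as_matrix()[:,0]
    tip=pt(-.012,.033);tcp=tip+.025*xt;print(xt.round(3),"tip",tip.round(4),"tcp",tcp.round(4))
    pre=tcp-.11*xt;print("pre",pre.round(4));rel(pre,[np.pi,np.pi/2-th,a])
E
python3 red.py
```

```text
red.py:8: RuntimeWarning: Mean of empty slice.
  P=L[m];c=P.mean(0);_,s,V=np.linalg.svd(P-c,full_matrices=False)
  ret = um.true_divide(
Traceback (most recent call last):
  File "red.py", line 11, in <module>
    for c in("side","top"):topatch(c)
                           ~~~~~~~^^^
  File "red.py", line 9, in topatch
    nn=V[2]*np.sign(V[2][2]);print(cam,len(P),"c",c.round(1),"rng",np.percentile((P-c)@V[0],[2,98]).round(),"normal",nn.round(3),"long",V[0].round(3),"tilt",np.degrees(np.arccos(nn[2])).round(1))
       ~^^^
IndexError: index 2 is out of bounds for axis 0 with size 0
```

```bash
sed -i 's/for c in("side","top"):topatch(c)/pass/' red.py; python3 red.py
```

```text
[ 0.398  0.302 -0.866] tip [0.4184 0.3607 0.1354] tcp [0.4284 0.3682 0.1138]
pre [0.3846 0.335  0.209 ]
shift [ 0.1235 -0.0461  0.0019] turn [0.2434 0.065  0.0651] rows 9
```

```bash
python3 - <<'E'
from h import *
from red import a
rel([.3525,.3108,.278],[np.pi,np.radians(60),a])
E
```

```text
shift [-0.0491 -0.1462  0.0016] turn [0.2434 0.065  0.0651] rows 9
```

Call:
servo_tool(
  targets=[
    {"x":-0.049,"y":-0.146,"z":0,"wx":0.04,"wy":0.01,"wz":0.01},
    {"x":-0.049,"y":-0.146,"z":0,"wx":0.243,"wy":0.065,"wz":0.065},
    {"x":-0.049,"y":-0.146,"z":0,"wx":0.243,"wy":0.065,"wz":0.065},
    {"x":-0.049,"y":-0.146,"z":0,"wx":0.243,"wy":0.065,"wz":0.065},
    {"x":-0.049,"y":-0.146,"z":0,"wx":0.243,"wy":0.065,"wz":0.065},
    {"x":-0.049,"y":-0.146,"z":0,"wx":0.243,"wy":0.065,"wz":0.065},
    {"x":-0.049,"y":-0.146,"z":0,"wx":0.243,"wy":0.065,"wz":0.065},
    {"x":-0.049,"y":-0.146,"z":0,"wx":0.243,"wy":0.065,"wz":0.065},
    {"x":-0.049,"y":-0.146,"z":0,"wx":0.243,"wy":0.065,"wz":0.065},
    {"x":-0.049,"y":-0.146,"z":0,"wx":0.243,"wy":0.065,"wz":0.065},
    {"x":-0.049,"y":-0.146,"z":0,"wx":0.243,"wy":0.065,"wz":0.065},
    {"x":-0.049,"y":-0.146,"z":0,"wx":0.243,"wy":0.065,"wz":0.065},
  ],
  grip=1,
)

```text
clock: 11.88
position: [0.3523, 0.3115, 0.278]
tool_rot: [3.141, 1.048, 0.652]
force: [0.0, -0.3, -0.1]
grip_width: 0.0854
```

```bash
python3 - <<'E'
from red import *
s=state();print(np.round(s["qpos"],2))
topatch("side")
rel([.4284,.3682,.1138],[np.pi,np.radians(60),a])
E
sed 's/(W\[...,2\]>.19)/(W[...,2]>.21)/' tip.py > tip2.py; python3 tip2.py
```

```text
clk 11.88 pos [0.3523 0.3115 0.278 ] rot [3.1408 1.0478 0.6522] F [ 0.  -0.3 -0.1] w 0.0854
[-0.05 -0.05 -0.86  2.29  0.25  0.39 -2.04]
side 81 c [-79.   45.2 168.7] rng [-26.  26.] normal [-0.479  0.062  0.876] long [-0.878 -0.025 -0.478] tilt 28.9
shift [ 4.742e-01  2.800e-03 -4.000e-04] turn [0.0005 0.0001 0.0002] rows 4
clk 11.93 pos [0.3523 0.3115 0.278 ] rot [3.141  1.0478 0.6521] F [-0.5  0.7 -0.8] w 0.085
side 349
-140 48 y [-6. 57.] z [-11.  15.]
-130 54 y [-14.  60.] z [-19.  18.]
-120 26 y [-19.  63.] z [ 3. 18.]
-110 34 y [-61.  49.] z [ 5. 16.]
-100 31 y [-63.  64.] z [-9. 15.]
-90 20 y [-57.  57.] z [-10.  12.]
-80 21 y [-46.  59.] z [-5. 11.]
-70 37 y [-45.  62.] z [-8. 10.]
-60 35 y [-44.  59.] z [-7. 10.]
-50 36 y [-46.  58.] z [-12.   9.]
-40 7 y [-43.  51.] z [-10.   7.]
top 285
-140 55 y [-61.  63.] z [-12.  10.]
-130 31 y [-62.  63.] z [-19.  -4.]
-120 23 y [-63.  62.] z [-17.  -5.]
-110 47 y [-53.  45.] z [-17.  -1.]
-100 42 y [-61.  53.] z [-12.   7.]
-90 44 y [-62.  57.] z [-13.   8.]
-80 7 y [-46.  56.] z [-11.  -7.]
-70 12 y [-50.  56.] z [-12.  -5.]
-60 14 y [-53.  57.] z [-12.   0.]
-50 8 y [-51.  56.] z [-10.  -5.]
-40 2 y [-39.  46.] z [-9. -3.]
```

Open-finger tips lie 38 mm behind the reported TCP, and 25 mm when shut, which is consistent. The lean is 29°. Now I'll grasp.

Call:
servo_tool(
  targets=[
    {"x":0.15,"y":0.003,"z":0,"wx":0,"wy":0,"wz":0},
    {"x":0.28,"y":0.003,"z":0,"wx":0,"wy":0,"wz":0},
    {"x":0.38,"y":0.003,"z":0,"wx":0,"wy":0,"wz":0},
    {"x":0.44,"y":0.003,"z":0,"wx":0,"wy":0,"wz":0},
    {"x":0.474,"y":0.003,"z":0,"wx":0,"wy":0,"wz":0},
    {"x":0.474,"y":0.003,"z":0,"wx":0,"wy":0,"wz":0},
    {"x":0.474,"y":0.003,"z":0,"wx":0,"wy":0,"wz":0},
  ],
)

```text
clock: 12.9
position: [0.438, 0.3746, 0.1444]
tool_rot: [3.134, 1.108, 0.652]
force: [0.6, -0.7, -0.1]
grip_width: 0.0857
```

Call:
servo_tool(
  targets=[
    {"x":0,"y":0,"z":0,"wx":0,"wy":0,"wz":0},
    {"x":0,"y":0,"z":0,"wx":0,"wy":0,"wz":0},
    {"x":0,"y":0,"z":0,"wx":0,"wy":0,"wz":0},
    {"x":0,"y":0,"z":0,"wx":0,"wy":0,"wz":0},
    {"x":0,"y":0,"z":0,"wx":0,"wy":0,"wz":0},
    {"x":0,"y":0,"z":0,"wx":0,"wy":0,"wz":0},
  ],
  grip=-1,
  squeeze=50,
)

```text
clock: 13.65
position: [0.4383, 0.3745, 0.1455]
tool_rot: [3.135, 1.107, 0.652]
force: [-2.7, -1.6, 5.7]
grip_width: 0.0422
```

```bash
python3 lean.py s6; python3 - <<'E'
from red import *
s=bot.observe();p=np.array(s["position"]);print(np.round(s["qpos"],2));d=p[:2]-q0;print("rack",d@u,d@n)
# retreat up along box axis 
R=Ro.from_euler("xyz",s["tool_rot"]).as_matrix();print(R.round(3))
E
```

```text
clk 13.65 pos [0.4383 0.3745 0.1455] rot [3.135  1.1068 0.6518] F [-2.7 -1.6  5.7] w 0.0422
103
[-89, 8, 206] [-75, 19, 178] [-74, 47, 176] [-70, 36, 175] [-76, 39, 172] [-75, 31, 171] [-69, 48, 170] [-79, 41, 169] [-78, 32, 168] [-82, 44, 165] [-88, 42, 164] [-88, 26, 163] [-93, 26, 160] [-95, 40, 160] [-97, 49, 157] [-93, 38, 156] [-102, 54, 154] [-64, 39, 42] 91 34 [ 2 46]
0 125 [-71  42]
-45.5 113 [-48  42]
-91 114 [-47  44]
[-0.84  0.36 -0.04  2.21  0.77  0.16 -2.52]
rack -0.04871286425167957 0.044438904111699276
[[ 0.356  0.611 -0.707]
 [ 0.271 -0.791 -0.548]
 [-0.894  0.003 -0.448]]
```

View pics/s6.png

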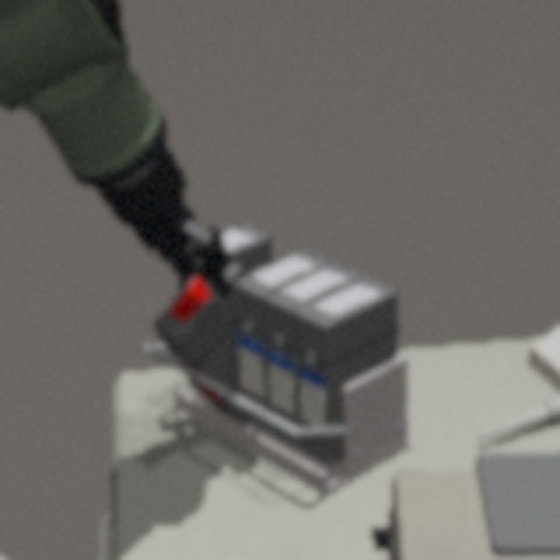

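The wrist ran into its range (q6, q7), so this grip is too shallow. I'll release it, back off, and regrip with the other wrist half-turn and less tilt.

Call:
servo_tool(
  targets=[
    {"x":0,"y":0,"z":0,"wx":0,"wy":0,"wz":0},
    {"x":0,"y":0,"z":0,"wx":0,"wy":0,"wz":0},
    {"x":0,"y":0,"z":0,"wx":0,"wy":0,"wz":0},
    {"x":0,"y":0,"z":0,"wx":0,"wy":0,"wz":0},
    {"x":-0.1,"y":0,"z":0,"wx":0,"wy":0,"wz":0},
    {"x":-0.2,"y":0,"z":0,"wx":0,"wy":0,"wz":0},
    {"x":-0.3,"y":0,"z":0,"wx":0,"wy":0,"wz":0},
    {"x":-0.35,"y":0,"z":0,"wx":0,"wy":0,"wz":0},
    {"x":-0.35,"y":0,"z":0,"wx":0,"wy":0,"wz":0},
  ],
  grip=1,
)

```text
clock: 14.82
position: [0.3889, 0.3364, 0.272]
tool_rot: [3.135, 1.104, 0.651]
force: [0.2, 0.0, -0.5]
grip_width: 0.0852
```

```bash
python3 - <<'E'
from red import *
s=state();print(np.round(s["qpos"],2))
topatch("side")
rel([.40,.33,.30],[0,np.radians(89),np.radians(307)])
E
```

```text
clk 14.82 pos [0.3889 0.3364 0.272 ] rot [3.1346 1.1042 0.6506] F [ 0.2  0.  -0.5] w 0.0852
[-0.51  0.06 -0.41  2.19  0.32  0.47 -2.08]
side 81 c [-77.4  45.2 169.6] rng [-26.  28.] normal [-0.469  0.071  0.881] long [-0.882 -0.088 -0.462] tilt 28.3
shift [-0.0593  0.0299 -0.0436] turn [-0.2438 -0.0601 -0.0559] rows 9
```

Call:
servo_tool(
  targets=[
    {"x":-0.06,"y":0.03,"z":-0.044,"wx":-0.244,"wy":-0.06,"wz":-0.056},
    {"x":-0.06,"y":0.03,"z":-0.044,"wx":-0.244,"wy":-0.06,"wz":-0.056},
    {"x":-0.06,"y":0.03,"z":-0.044,"wx":-0.244,"wy":-0.06,"wz":-0.056},
    {"x":-0.06,"y":0.03,"z":-0.044,"wx":-0.244,"wy":-0.06,"wz":-0.056},
    {"x":-0.06,"y":0.03,"z":-0.044,"wx":-0.244,"wy":-0.06,"wz":-0.056},
    {"x":-0.06,"y":0.03,"z":-0.044,"wx":-0.244,"wy":-0.06,"wz":-0.056},
    {"x":-0.06,"y":0.03,"z":-0.044,"wx":-0.244,"wy":-0.06,"wz":-0.056},
    {"x":-0.06,"y":0.03,"z":-0.044,"wx":-0.244,"wy":-0.06,"wz":-0.056},
    {"x":-0.06,"y":0.03,"z":-0.044,"wx":-0.244,"wy":-0.06,"wz":-0.056},
    {"x":-0.06,"y":0.03,"z":-0.044,"wx":-0.244,"wy":-0.06,"wz":-0.056},
    {"x":-0.06,"y":0.03,"z":-0.044,"wx":-0.244,"wy":-0.06,"wz":-0.056},
  ],
)

```text
clock: 16.25
position: [0.4, 0.33, 0.2994]
tool_rot: [-0.035, 1.554, -0.962]
force: [-0.1, -0.6, 0.2]
grip_width: 0.0855
```

```bash
cat > g.py <<'E'
from red import *
def grasp(th_deg=14,lx=-.012,dd=.030,lean=28.7,back=0.):
    al=np.radians(lean);c=np.array([-.078,.0455,.169])
    x=c[0]+lx*np.cos(al)+dd*np.sin(al);z=c[2]+lx*np.sin(al)-dd*np.cos(al)
    rpy=[0,np.pi/2-np.radians(th_deg),a];xt=Ro.from_euler("xyz",rpy).as_matrix()[:,0]
    tcp=np.r_[q0+x*u+c[1]*n,z]+(.025-back)*xt
    print("tip rack",x,z,"tcp",tcp.round(4));rel(tcp,rpy)
E
python3 - <<'E'
from g import *
s=state();print(np.round(s["qpos"],2))
grasp(back=.13)
E
```

```text
clk 16.25 pos [0.4    0.33   0.2994] rot [-0.035   1.5541 -0.9616] F [-0.1 -0.6  0.2] w 0.0855
[-0.38  0.3  -0.55  1.73  0.19  1.17 -0.34]
tip rack -0.07411904904117139 0.1369229331195141 tcp [0.3972 0.3446 0.2388]
shift [ 0.1509  0.0165 -0.0358] turn [-0.2491 -0.0285  0.0328] rows 9
```

Call:
servo_tool(
  targets=[
    {"x":0,"y":0.016,"z":-0.036,"wx":-0.249,"wy":-0.028,"wz":0.033},
    {"x":0,"y":0.016,"z":-0.036,"wx":-0.249,"wy":-0.028,"wz":0.033},
    {"x":0,"y":0.016,"z":-0.036,"wx":-0.249,"wy":-0.028,"wz":0.033},
    {"x":0,"y":0.016,"z":-0.036,"wx":-0.249,"wy":-0.028,"wz":0.033},
    {"x":0,"y":0.016,"z":-0.036,"wx":-0.249,"wy":-0.028,"wz":0.033},
    {"x":0,"y":0.016,"z":-0.036,"wx":-0.249,"wy":-0.028,"wz":0.033},
    {"x":0.1,"y":0.016,"z":-0.036,"wx":-0.249,"wy":-0.028,"wz":0.033},
    {"x":0.15,"y":0.016,"z":-0.036,"wx":-0.249,"wy":-0.028,"wz":0.033},
    {"x":0.15,"y":0.016,"z":-0.036,"wx":-0.249,"wy":-0.028,"wz":0.033},
    {"x":0.15,"y":0.016,"z":-0.036,"wx":-0.249,"wy":-0.028,"wz":0.033},
    {"x":0.15,"y":0.016,"z":-0.036,"wx":-0.249,"wy":-0.028,"wz":0.033},
  ],
)

```text
clock: 17.62
position: [0.3973, 0.3444, 0.2394]
tool_rot: [0.014, 1.327, 0.658]
force: [0.4, 0.1, 0.3]
grip_width: 0.0856
```

```bash
python3 - <<'E'
from g import *
s=state();print(np.round(s["qpos"],2))
grasp()
E
```

```text
clk 17.62 pos [0.3973 0.3444 0.2394] rot [0.0138 1.3267 0.6584] F [0.4 0.1 0.3] w 0.0856
[-0.17  0.28 -0.82  2.    0.4   0.75  1.  ]
tip rack -0.07411904904117139 0.1369229331195141 tcp [0.4223 0.3636 0.1127]
shift [ 3.266e-01 -3.000e-04 -1.000e-04] turn [-0.0008 -0.     -0.0004] rows 3
```

Call:
servo_tool(
  targets=[
    {"x":0.1,"y":0,"z":0,"wx":-0.001,"wy":0,"wz":0},
    {"x":0.18,"y":0,"z":0,"wx":-0.001,"wy":0,"wz":0},
    {"x":0.25,"y":0,"z":0,"wx":-0.001,"wy":0,"wz":0},
    {"x":0.3,"y":0,"z":0,"wx":-0.001,"wy":0,"wz":0},
    {"x":0.327,"y":0,"z":0,"wx":-0.001,"wy":0,"wz":0},
    {"x":0.327,"y":0,"z":0,"wx":-0.001,"wy":0,"wz":0},
    {"x":0.327,"y":0,"z":0,"wx":-0.001,"wy":0,"wz":0},
  ],
)

```text
clock: 18.5
position: [0.4224, 0.364, 0.1133]
tool_rot: [0.008, 1.326, 0.658]
force: [0.4, -0.3, 0.7]
grip_width: 0.0854
```

```bash
python3 - <<'E'
from g import *
s=state();print(np.round(s["qpos"],2))
grasp()
E
```

```text
clk 18.5 pos [0.4224 0.364  0.1133] rot [0.0078 1.3257 0.6583] F [ 0.4 -0.3  0.7] w 0.0854
[-0.36  0.5  -0.62  2.06  0.73  0.53  0.72]
tip rack -0.07411904904117139 0.1369229331195141 tcp [0.4223 0.3636 0.1127]
shift [ 0.0013 -0.0006 -0.0013] turn [ 0.0001  0.0001 -0.0003] rows 1
```

Reached. Closing the gripper.

Call:
servo_tool(
  targets=[
    {"x":0,"y":0,"z":0,"wx":0,"wy":0,"wz":0},
    {"x":0,"y":0,"z":0,"wx":0,"wy":0,"wz":0},
    {"x":0,"y":0,"z":0,"wx":0,"wy":0,"wz":0},
    {"x":0,"y":0,"z":0,"wx":0,"wy":0,"wz":0},
    {"x":0,"y":0,"z":0,"wx":0,"wy":0,"wz":0},
    {"x":0,"y":0,"z":0,"wx":0,"wy":0,"wz":0},
  ],
  grip=-1,
  squeeze=70,
)

```text
clock: 19.25
position: [0.4226, 0.364, 0.1137]
tool_rot: [0.007, 1.325, 0.657]
force: [-2.9, -2.5, 7.1]
grip_width: 0.0427
```

```bash
python3 - <<'E'
from red import *
s=state();p=np.array(s["position"]);al=np.radians(28.7)
# draw out: along box's own axis (up-forward) 
ax=np.r_[-np.sin(al)*u,np.cos(al)];print(ax)
rpy=s["tool_rot"]
for L in(.06,.15):rel(p+L*ax)
E
```

```text
clk 19.25 pos [0.4226 0.364  0.1137] rot [0.0073 1.3252 0.6574] F [-2.9 -2.5  7.1] w 0.0427
[-0.38251238 -0.2903427   0.87714616]
shift [-0.1451  0.0003 -0.0379] turn [0. 0. 0.] rows 1
shift [-0.3628  0.0008 -0.0947] turn [0. 0. 0.] rows 3
```

Call:
servo_tool(
  targets=[
    {"x":-0.03,"y":0,"z":-0.008,"wx":0,"wy":0,"wz":0},
    {"x":-0.06,"y":0,"z":-0.016,"wx":0,"wy":0,"wz":0},
    {"x":-0.1,"y":0,"z":-0.026,"wx":0,"wy":0,"wz":0},
    {"x":-0.14,"y":0,"z":-0.037,"wx":0,"wy":0,"wz":0},
    {"x":-0.18,"y":0,"z":-0.047,"wx":0,"wy":0,"wz":0},
    {"x":-0.22,"y":0,"z":-0.058,"wx":0,"wy":0,"wz":0},
    {"x":-0.26,"y":0,"z":-0.068,"wx":0,"wy":0,"wz":0},
    {"x":-0.3,"y":0,"z":-0.078,"wx":0,"wy":0,"wz":0},
    {"x":-0.3,"y":0,"z":-0.078,"wx":0,"wy":0,"wz":0},
  ],
)

```text
clock: 20.38
position: [0.3753, 0.3275, 0.2236]
tool_rot: [0.003, 1.324, 0.653]
force: [-0.5, 0.7, -2.2]
grip_width: 0.0432
```

```bash
python3 lean.py s7; python3 - <<'E'
from red import *
s=bot.observe();print(np.round(s["qpos"],2))
rel(np.array(s["position"])+[0,0,.09])
E
```

```text
clk 20.38 pos [0.3753 0.3275 0.2236] rot [0.0028 1.3237 0.6527] F [-0.5  0.7 -2.2] w 0.0432
124
[-162, -12, 324] [-156, 13, 312] [-157, 8, 304] [-156, 11, 296] [-128, 45, 284] [-142, 39, 277] [-150, 34, 274] [-146, 55, 273] [-142, 45, 272] [-151, 28, 270] [-154, 46, 269] [-157, 36, 266] [-158, 41, 265] [-150, 38, 200] [-144, 54, 189] [-137, 49, 177] [-134, 27, 169] [-128, 37, 159] 91 35 [ 5 47]
0 103 [-48  43]
-45.5 108 [-47  45]
-91 117 [-47  45]
[-0.15  0.25 -0.83  2.08  0.41  0.69  0.98]
shift [-2.182e-01  2.000e-04  5.490e-02] turn [0. 0. 0.] rows 2
```

View pics/s7.png

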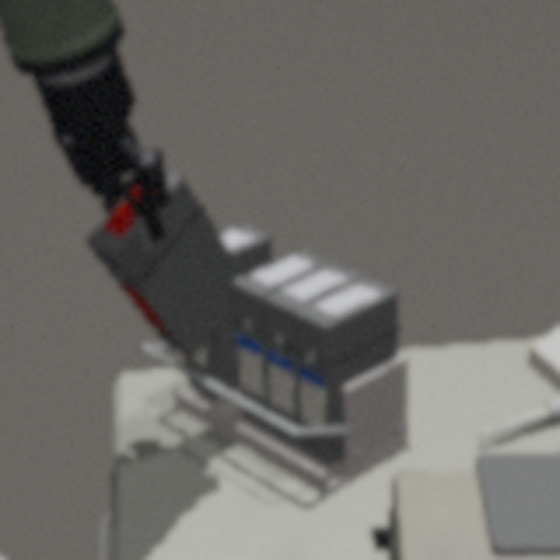

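The box is held at (150,240) and sliding up cleanly, with the others standing. I'll raise it straight up.

Call:
servo_tool(
  targets=[
    {"x":-0.06,"y":0,"z":0.01,"wx":0,"wy":0,"wz":0},
    {"x":-0.12,"y":0,"z":0.025,"wx":0,"wy":0,"wz":0},
    {"x":-0.18,"y":0,"z":0.04,"wx":0,"wy":0,"wz":0},
    {"x":-0.235,"y":0,"z":0.055,"wx":0,"wy":0,"wz":0},
    {"x":-0.235,"y":0,"z":0.055,"wx":0,"wy":0,"wz":0},
    {"x":-0.235,"y":0,"z":0.055,"wx":0,"wy":0,"wz":0},
  ],
)

```text
clock: 21.18
position: [0.374, 0.326, 0.3183]
tool_rot: [0.003, 1.326, 0.653]
force: [-0.5, -0.7, -2.8]
grip_width: 0.0433
```

```bash
cat > crate.py <<'E'
from red import *
CY=np.radians(-4.3);cc=np.array([.552,-.1275]);cx=np.array([np.cos(CY),np.sin(CY)]);cy=np.array([-np.sin(CY),np.cos(CY)])
bay=cc-.063*cy
E
python3 - <<'E'
from crate import *
s=state();print(np.round(s["qpos"],2));print(bay)
# box tilt rel to tool: lean 28.7 vs tool 14.1 -> upright when tool tilt = 14.1-28.7
t=np.degrees(np.pi/2-s["tool_rot"][1]);print("tool tilt",t)
rel([.46,.10,.34],[0,np.pi/2,np.radians(16)])
E
```

```text
clk 21.18 pos [0.374  0.326  0.3183] rot [0.0034 1.3259 0.6529] F [-0.5 -0.7 -2.8] w 0.0433
[-0.04  0.12 -0.9   1.94  0.2   0.89  1.19]
[ 0.54727634 -0.19032266]
tool tilt 14.033600080649736
shift [-0.0945 -0.5798 -0.1523] turn [ 0.0586  0.0385 -0.0073] rows 4
```

Call:
servo_tool(
  targets=[
    {"x":-0.04,"y":-0.05,"z":-0.05,"wx":0,"wy":0,"wz":0},
    {"x":-0.095,"y":-0.2,"z":-0.1,"wx":0.01,"wy":0.006,"wz":0},
    {"x":-0.095,"y":-0.33,"z":-0.12,"wx":0.025,"wy":0.018,"wz":0},
    {"x":-0.095,"y":-0.46,"z":-0.14,"wx":0.045,"wy":0.03,"wz":-0.007},
    {"x":-0.095,"y":-0.58,"z":-0.152,"wx":0.059,"wy":0.038,"wz":-0.007},
    {"x":-0.095,"y":-0.58,"z":-0.152,"wx":0.059,"wy":0.038,"wz":-0.007},
    {"x":-0.095,"y":-0.58,"z":-0.152,"wx":0.059,"wy":0.038,"wz":-0.007},
    {"x":-0.095,"y":-0.58,"z":-0.152,"wx":0.059,"wy":0.038,"wz":-0.007},
  ],
)

```text
clock: 22.18
position: [0.4595, 0.1007, 0.34]
tool_rot: [0.805, 1.567, 1.084]
force: [-0.7, 0.2, -2.4]
grip_width: 0.0428
```

```bash
python3 - <<'E'
from crate import *
s=state();print(np.round(s["qpos"],2))
rel([.53,-.19,.34],[0,np.pi/2+np.radians(14.7),CY])
E
```

```text
clk 22.18 pos [0.4595 0.1007 0.34  ] rot [0.8052 1.567  1.0844] F [-0.7  0.2 -2.4] w 0.0428
[ 0.25  0.19 -0.68  1.77  0.12  1.22  1.38]
shift [-0.002  -0.7472 -0.0309] turn [0.0561 0.0407 0.0067] rows 5
```

Call:
servo_tool(
  targets=[
    {"x":0,"y":-0.14,"z":-0.006,"wx":0.01,"wy":0.008,"wz":0},
    {"x":0,"y":-0.28,"z":-0.012,"wx":0.02,"wy":0.016,"wz":0.003},
    {"x":0,"y":-0.42,"z":-0.018,"wx":0.03,"wy":0.024,"wz":0.005},
    {"x":0,"y":-0.56,"z":-0.024,"wx":0.042,"wy":0.032,"wz":0.006},
    {"x":0,"y":-0.68,"z":-0.03,"wx":0.056,"wy":0.041,"wz":0.007},
    {"x":-0.002,"y":-0.747,"z":-0.031,"wx":0.056,"wy":0.041,"wz":0.007},
    {"x":-0.002,"y":-0.747,"z":-0.031,"wx":0.056,"wy":0.041,"wz":0.007},
    {"x":-0.002,"y":-0.747,"z":-0.031,"wx":0.056,"wy":0.041,"wz":0.007},
    {"x":-0.002,"y":-0.747,"z":-0.031,"wx":0.056,"wy":0.041,"wz":0.007},
  ],
)

```text
clock: 23.3
position: [0.5299, -0.1888, 0.3404]
tool_rot: [3.136, 1.313, 3.063]
force: [-1.6, 0.4, -2.2]
grip_width: 0.0429
```

```bash
cat > box.py <<'E'
from crate import *
import sys
def boxpose(tag=None):
    s=state();print(np.round(s["qpos"],2))
    for cam in("side","top"):
        im,d=bot.grab_frame(cam);W=cloud(cam,d)
        L=np.stack([(W[...,:2]-bay)@cx,(W[...,:2]-bay)@cy,W[...,2]],-1)*1000
        hsv=cv2.cvtColor(im,cv2.COLOR_RGB2HSV)
        z0=s["position"][2]*1000
        near=(abs(L[...,0])<110)&(abs(L[...,1])<60)&(L[...,2]>20)
        grey=near&(L[...,2]<z0+60)&(abs(L[...,1])<40)
        # faces: -y side face (seen by side cam): fit; report outline
        if cam=="side":
            m=grey&(L[...,2]<z0-15)&(L[...,2]>max(25,z0-110))&(L[...,1]<0)
            P=L[m];c=np.median(P,0);P=P[abs(P[:,1]-c[1])<6]
            A=np.c_[P[:,0],P[:,2],np.ones(len(P))];k=np.linalg.lstsq(A,P[:,1],rcond=None)[0]
            print("side face n",len(P),"y at c",c.round(1),"dy/dx",k[0].round(3),"dy/dz",k[1].round(3))
            for zz in range(int(P[:,2].min()),int(P[:,2].max()),12):
                q=P[abs(P[:,2]-zz)<6]
                if len(q)>8:print("  z",zz,"x range",np.percentile(q[:,0],[1,99]).round(1))
            if tag:save(tag,cv2.resize(im[100:300,240:440],None,fx=3,fy=3,interpolation=cv2.INTER_CUBIC))
        r=near&((hsv[...,0]<8)|(hsv[...,0]>172))&(hsv[...,1]>120);P=L[r]
        if len(P)>5:print(cam,"red",len(P),P.mean(0).round(1),np.percentile(P,[3,97],axis=0).round(0).tolist())
if __name__=="__main__":boxpose(sys.argv[1])
E
python3 box.py s8
```

```text
clk 23.3 pos [ 0.5299 -0.1888  0.3404] rot [3.1357 1.3129 3.063 ] F [-1.6  0.4 -2.2] w 0.0429
[ 0.49  0.5  -0.43  1.35  0.2   1.6   1.55]
side face n 1599 y at c [  1.  -20.8 283.6] dy/dx 0.012 dy/dz -0.012
  z 233 x range [-46.4  49. ]
  z 245 x range [-47.4  49.6]
  z 257 x range [-47.3  51.3]
  z 269 x range [-47.   50.3]
  z 281 x range [-48.6  49.6]
  z 293 x range [-48.6  50.6]
  z 305 x range [-48.3  49.9]
  z 317 x range [-48.1  51. ]
side red 107 [-11.8  -5.3 396.5] [[-27.0, -52.0, 393.0], [30.0, 14.0, 419.0]]
```

View pics/s8.png

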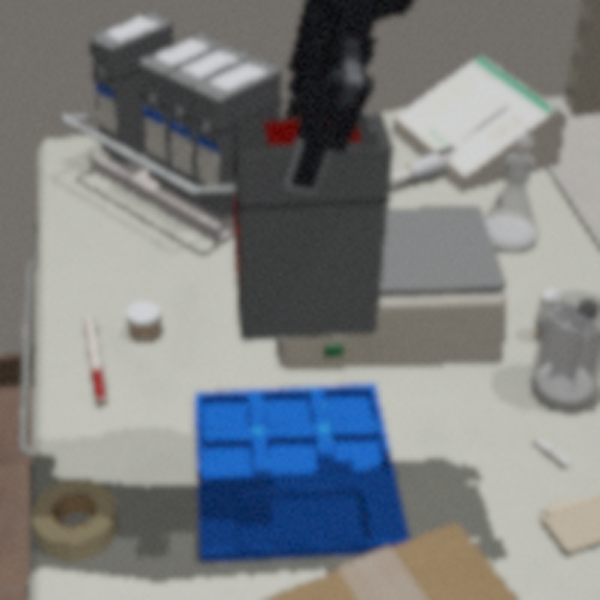

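The box hangs upright above the crate at (312,230), within 1 mm and 0.02 rad of the bay. I'll lower it.

```bash
python3 - <<'E'
from crate import *
s=bot.observe();p=np.array(s["position"]);o=np.r_[-.001*cx-.001*cy,0]
rpy=[0,np.pi/2+np.radians(14.7),CY]
for dz in(-.11,-.212,-.226):rel(p+o+[0,0,dz],s["tool_rot"])
E
```

```text
shift [ 0.2665 -0.0029  0.0677] turn [0. 0. 0.] rows 2
shift [ 0.5131 -0.0032  0.1328] turn [0. 0. 0.] rows 4
shift [ 0.5469 -0.0033  0.1417] turn [0. 0. 0.] rows 4
```

Call:
servo_tool(
  targets=[
    {"x":0.07,"y":-0.003,"z":0.017,"wx":0,"wy":0,"wz":0},
    {"x":0.14,"y":-0.003,"z":0.035,"wx":0,"wy":0,"wz":0},
    {"x":0.21,"y":-0.003,"z":0.053,"wx":0,"wy":0,"wz":0},
    {"x":0.28,"y":-0.003,"z":0.071,"wx":0,"wy":0,"wz":0},
    {"x":0.35,"y":-0.003,"z":0.089,"wx":0,"wy":0,"wz":0},
    {"x":0.42,"y":-0.003,"z":0.107,"wx":0,"wy":0,"wz":0},
    {"x":0.47,"y":-0.003,"z":0.12,"wx":0,"wy":0,"wz":0},
    {"x":0.495,"y":-0.003,"z":0.128,"wx":0,"wy":0,"wz":0},
    {"x":0.505,"y":-0.003,"z":0.13,"wx":0,"wy":0,"wz":0},
    {"x":0.505,"y":-0.003,"z":0.13,"wx":0,"wy":0,"wz":0},
    {"x":0.505,"y":-0.003,"z":0.13,"wx":0,"wy":0,"wz":0},
  ],
)

```text
clock: 24.78
position: [0.5289, -0.1901, 0.1324]
tool_rot: [3.137, 1.314, 3.064]
force: [0.2, 0.2, -2.5]
grip_width: 0.0432
```

```bash
sed 's/L\[...,2\]>max(25,z0-110)/L[...,2]>75/' box.py > box2.py; python3 box2.py s9; python3 - <<'E'
from crate import *
s=bot.observe();p=np.array(s["position"])
rel(p+[0,0,p[2]*0-.020],s["tool_rot"])
E
```

```text
clk 24.77 pos [ 0.5289 -0.1901  0.1324] rot [3.1373 1.3139 3.0639] F [ 0.2  0.2 -2.5] w 0.0432
[ 0.48  0.68 -0.41  1.59  0.28  1.19  1.48]
side face n 493 y at c [  0.1 -22.6  97. ] dy/dx 0.011 dy/dz -0.012
  z 75 x range [-47.9  48.1]
  z 87 x range [-47.8  49.2]
  z 99 x range [-47.6  48.6]
  z 111 x range [-48.5  50.1]
side red 99 [-16.4  -5.9 189.6] [[-29.0, -31.0, 185.0], [-5.0, 11.0, 216.0]]
top red 7 [-25.2  10.2 172.2] [[-46.0, 8.0, 93.0], [-9.0, 11.0, 191.0]]
shift [ 0.0484 -0.0001  0.0127] turn [0. 0. 0.] rows 1
```

Call:
servo_tool(
  targets=[
    {"x":0.015,"y":0,"z":0.004,"wx":0,"wy":0,"wz":0},
    {"x":0.03,"y":0,"z":0.008,"wx":0,"wy":0,"wz":0},
    {"x":0.042,"y":0,"z":0.011,"wx":0,"wy":0,"wz":0},
    {"x":0.05,"y":0,"z":0.013,"wx":0,"wy":0,"wz":0},
    {"x":0.05,"y":0,"z":0.013,"wx":0,"wy":0,"wz":0},
    {"x":0.05,"y":0,"z":0.013,"wx":0,"wy":0,"wz":0},
  ],
)

```text
clock: 25.62
position: [0.5289, -0.1901, 0.1117]
tool_rot: [3.137, 1.314, 3.064]
force: [-0.1, 0.2, -2.4]
grip_width: 0.0426
```

```bash
python3 box2.py s10
```

```text
clk 25.62 pos [ 0.5289 -0.1901  0.1117] rot [3.1372 1.3138 3.0638] F [-0.1  0.2 -2.4] w 0.0426
[ 0.48  0.7  -0.4   1.6   0.29  1.16  1.47]
side face n 247 y at c [  0.7 -22.6  86. ] dy/dx 0.015 dy/dz -0.015
  z 75 x range [-47.9  46.4]
  z 87 x range [-47.8  49.1]
side red 91 [-16.5  -5.5 168.5] [[-29.0, -29.0, 165.0], [-5.0, 10.0, 191.0]]
top red 8 [-25.6  10.4 154.3] [[-46.0, 7.0, 84.0], [-15.0, 12.0, 173.0]]
```

Call:
servo_tool(
  targets=[
    {"x":0.004,"y":0,"z":0.001,"wx":0,"wy":0,"wz":0},
    {"x":0.007,"y":0,"z":0.002,"wx":0,"wy":0,"wz":0},
    {"x":0.007,"y":0,"z":0.002,"wx":0,"wy":0,"wz":0},
  ],
)

```text
clock: 26.1
position: [0.5289, -0.1901, 0.1093]
tool_rot: [3.138, 1.314, 3.065]
force: [-2.6, 0.9, 6.7]
grip_width: 0.0433
```

Call:
servo_tool(
  targets=[
    {"x":0,"y":0,"z":0,"wx":0,"wy":0,"wz":0},
    {"x":0,"y":0,"z":0,"wx":0,"wy":0,"wz":0},
    {"x":0,"y":0,"z":0,"wx":0,"wy":0,"wz":0},
    {"x":0,"y":0,"z":0,"wx":0,"wy":0,"wz":0},
    {"x":0,"y":0,"z":0,"wx":0,"wy":0,"wz":0},
  ],
  grip=1,
)

```text
clock: 26.72
position: [0.5289, -0.1901, 0.1093]
tool_rot: [3.138, 1.314, 3.065]
force: [0.9, 0.6, -0.8]
grip_width: 0.0856
```

Call:
servo_tool(
  targets=[
    {"x":-0.05,"y":0,"z":0,"wx":0,"wy":0,"wz":0},
    {"x":-0.15,"y":0,"z":0,"wx":0,"wy":0,"wz":0},
    {"x":-0.3,"y":0,"z":0,"wx":0,"wy":0,"wz":0},
    {"x":-0.45,"y":0,"z":0,"wx":0,"wy":0,"wz":0},
    {"x":-0.45,"y":0,"z":0,"wx":0,"wy":0,"wz":0},
  ],
)

```text
clock: 27.35
position: [0.5767, -0.1935, 0.2874]
tool_rot: [3.141, 1.32, 3.067]
force: [-1.1, 0.3, -0.2]
grip_width: 0.0854
```

```bash
cat > jars.py <<'E'
from crate import *
def jars(cam,zmin=.022,zmax=.045):
    im,d=bot.grab_frame(cam);W=cloud(cam,d);hsv=cv2.cvtColor(im,cv2.COLOR_RGB2HSV)
    x,y,z=W[...,0],W[...,1],W[...,2]
    m=(z>zmin)&(z<zmax)&(hsv[...,2]>95)&(hsv[...,1]<45)&(x>.3)&(x<.7)&(y>-.6)&(y<.25)
    k,l,s,ce=cv2.connectedComponentsWithStats(m.astype(np.uint8));out=[]
    for i in range(1,k):
        q=W[l==i]
        if s[i,4]>30 and np.ptp(q[:,0])<.06 and np.ptp(q[:,1])<.06:
            c=np.array(cv2.minAreaRect((q[:,:2]*1000).astype(np.float32))[0])/1000
            cr=c-cc;print(cam,"jar",s[i,4],"px",ce[i].round(),"xy",c.round(4),"mean",q.mean(0).round(4),"crate",(cr@cx*1000).round(1),(cr@cy*1000).round(1));out.append(c)
    return im,W
E
python3 box2.py s11; python3 - <<'E'
from jars import *
for c in("side","top"):jars(c)
E
```

```text
clk 27.35 pos [ 0.5767 -0.1935  0.2874] rot [3.1408 1.3205 3.0674] F [-1.1  0.3 -0.2] w 0.0854
[ 0.45  0.61 -0.42  1.29  0.23  1.54  1.53]
side face n 1171 y at c [  0.  -21.  131.8] dy/dx 0.011 dy/dz 0.013
  z 75 x range [-47.9  48. ]
  z 87 x range [-47.7  49.4]
  z 99 x range [-49.6  48.7]
  z 111 x range [-47.4  49.3]
  z 123 x range [-47.1  49.7]
  z 135 x range [-47.  49.]
  z 147 x range [-46.9  49.5]
  z 159 x range [-48.4  50.1]
side red 211 [-1.000e-01 -2.100e+00  1.634e+02] [[-28.0, -14.0, 162.0], [28.0, 11.0, 165.0]]
top red 10 [-21.7   8.9 163.9] [[-28.0, -5.0, 157.0], [-10.0, 14.0, 169.0]]
side jar 84 px [288. 204.] xy [0.4316 0.0879] mean [0.4323 0.0862 0.0293] crate -136.2 205.8
side jar 201 px [293. 322.] xy [ 0.4175 -0.3302] mean [ 0.4176 -0.3313  0.0293] crate -118.9 -212.2
side jar 223 px [301. 340.] xy [ 0.4327 -0.3748] mean [ 0.4325 -0.3761  0.0294] crate -100.5 -255.6
side jar 259 px [310. 362.] xy [ 0.4447 -0.4253] mean [ 0.4448 -0.4267  0.0296] crate -84.6 -305.0
top jar 44 px [450. 223.] xy [ 0.4421 -0.4322] mean [ 0.4423 -0.431   0.0293] crate -86.7 -312.1
top jar 81 px [301. 226.] xy [0.4295 0.0899] mean [0.4299 0.0891 0.0293] crate -138.5 207.6
```

View pics/s11.png

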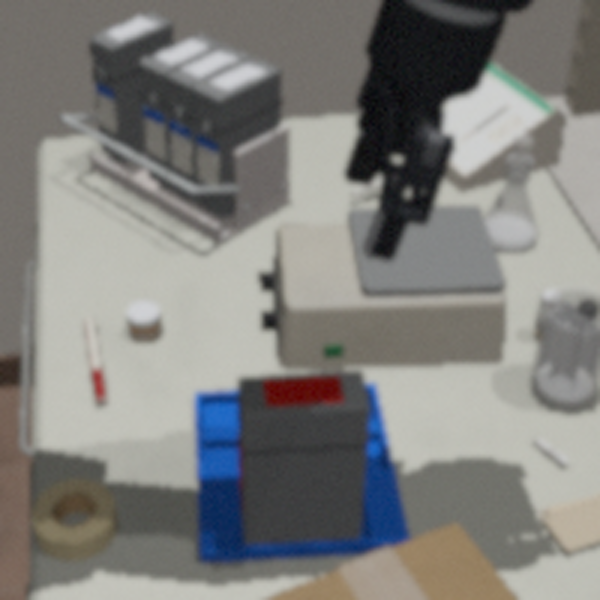

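The red box stands upright in the bay: centred within about 1 mm, and the top patch is level at z≈163 mm. One jar had been knocked aside and is now at (0.4175,-0.330). Jars next, with jaws along x.

```bash
cat > j.py <<'E'
from crate import *
import sys
PX=[0,np.pi/2,CY-np.pi/2]; PY=[0,np.pi/2,CY]
J={1:(.4175,-.3302),2:(.4327,-.3748),3:(.4447,-.4253),4:(.4313,.0888)}
def cell(ix,iy):return cc+ix*.06*cx+(.0685 if iy else .0085)*cy
E
python3 - <<'E'
from j import *
rel([*J[1],.25],PX)
W=np.load("top0.npy");m=(W[...,2]>.085)&(W[...,2]<.11)&(W[...,0]>.42)&(W[...,0]<.78)&(W[...,1]>-.03)&(W[...,1]<.22)
print(np.percentile(W[m],[1,5,95,99],axis=0).round(3))
E
```

```text
shift [ 0.1712 -0.3694 -0.3322] turn [ 0.2487 -0.0324  0.0322] rows 9
[[ 0.577 -0.005  0.085]
 [ 0.596  0.005  0.086]
 [ 0.772  0.129  0.105]
 [ 0.779  0.139  0.108]]
```

Call:
servo_tool(
  targets=[
    {"x":0,"y":-0.1,"z":-0.05,"wx":0.02,"wy":0,"wz":0},
    {"x":0.05,"y":-0.2,"z":-0.1,"wx":0.05,"wy":-0.01,"wz":0.01},
    {"x":0.1,"y":-0.3,"z":-0.2,"wx":0.08,"wy":-0.02,"wz":0.02},
    {"x":0.171,"y":-0.37,"z":-0.332,"wx":0.249,"wy":-0.032,"wz":0.032},
    {"x":0.171,"y":-0.37,"z":-0.332,"wx":0.249,"wy":-0.032,"wz":0.032},
    {"x":0.171,"y":-0.37,"z":-0.332,"wx":0.249,"wy":-0.032,"wz":0.032},
    {"x":0.171,"y":-0.37,"z":-0.332,"wx":0.249,"wy":-0.032,"wz":0.032},
    {"x":0.171,"y":-0.37,"z":-0.332,"wx":0.249,"wy":-0.032,"wz":0.032},
    {"x":0.171,"y":-0.37,"z":-0.332,"wx":0.249,"wy":-0.032,"wz":0.032},
    {"x":0.171,"y":-0.37,"z":-0.332,"wx":0.249,"wy":-0.032,"wz":0.032},
    {"x":0.171,"y":-0.37,"z":-0.332,"wx":0.249,"wy":-0.032,"wz":0.032},
    {"x":0.171,"y":-0.37,"z":-0.332,"wx":0.249,"wy":-0.032,"wz":0.032},
  ],
  grip=0.4,
)

```text
clock: 29.05
position: [0.4174, -0.3306, 0.2498]
tool_rot: [-1.934, 1.567, 2.704]
force: [0.3, -0.1, 1.1]
grip_width: 0.0598
```

```bash
python3 - <<'E'
from j import *
s=state();print(np.round(s["qpos"],2))
rel([*J[1],-.009],PX)
import jars;jars.jars("side")
p=np.array(s["position"]);R=Ro.from_euler("xyz",s["tool_rot"])
im,d=bot.grab_frame("side");W=cloud("side",d);T=R.inv().apply((W-p).reshape(-1,3))*1000
m=(abs(T[:,1])<60)&(abs(T[:,2])<50)&(T[:,0]>-90)&(T[:,0]<10);P=T[m]
for x0 in range(-60,0,5):
    q=P[(P[:,0]>=x0)&(P[:,0]<x0+5)]
    if len(q):print(x0,len(q),np.percentile(q,[3,97],axis=0)[:,1:].round().tolist())
E
```

```text
clk 29.05 pos [ 0.4174 -0.3306  0.2498] rot [-1.9342  1.5674  2.7037] F [ 0.3 -0.1  1.1] w 0.0598
[ 0.63  0.33 -0.1   1.78  0.04  1.03  0.45]
shift [ 6.47e-01  2.20e-03 -2.00e-04] turn [ 0.0001 -0.0002  0.0005] rows 5
side jar 39 px [270. 262.] xy [ 0.3722 -0.1446] mean [ 0.3706 -0.1413  0.0244] crate -178.0 -30.5
side jar 202 px [293. 322.] xy [ 0.4174 -0.3298] mean [ 0.4177 -0.3315  0.0293] crate -119.0 -211.9
side jar 219 px [302. 340.] xy [ 0.4326 -0.3749] mean [ 0.4326 -0.3761  0.0294] crate -100.6 -255.6
side jar 262 px [310. 362.] xy [ 0.4446 -0.4255] mean [ 0.4447 -0.4268  0.0294] crate -84.7 -305.2
-60 40 [[-40.0, -4.0], [44.0, 12.0]]
-55 31 [[-41.0, 5.0], [44.0, 12.0]]
-50 37 [[-41.0, -5.0], [45.0, 13.0]]
-45 33 [[-40.0, -4.0], [43.0, 12.0]]
-40 27 [[-38.0, 4.0], [42.0, 13.0]]
-35 8 [[-33.0, 10.0], [37.0, 12.0]]
```

Call:
servo_tool(
  targets=[
    {"x":0.15,"y":0.002,"z":0,"wx":0,"wy":0,"wz":0},
    {"x":0.3,"y":0.002,"z":0,"wx":0,"wy":0,"wz":0},
    {"x":0.43,"y":0.002,"z":0,"wx":0,"wy":0,"wz":0},
    {"x":0.53,"y":0.002,"z":0,"wx":0,"wy":0,"wz":0},
    {"x":0.6,"y":0.002,"z":0,"wx":0,"wy":0,"wz":0},
    {"x":0.64,"y":0.002,"z":0,"wx":0,"wy":0,"wz":0},
    {"x":0.652,"y":0.002,"z":0,"wx":0,"wy":0,"wz":0},
    {"x":0.652,"y":0.002,"z":0,"wx":0,"wy":0,"wz":0},
    {"x":0.652,"y":0.002,"z":0,"wx":0,"wy":0,"wz":0},
  ],
)

```text
clock: 30.28
position: [0.418, -0.3307, -0.01]
tool_rot: [-1.742, 1.569, 2.895]
force: [0.6, -0.1, 0.7]
grip_width: 0.0597
```

Call:
servo_tool(
  targets=[
    {"x":0,"y":0,"z":0,"wx":0,"wy":0,"wz":0},
    {"x":0,"y":0,"z":0,"wx":0,"wy":0,"wz":0},
    {"x":0,"y":0,"z":0,"wx":0,"wy":0,"wz":0},
    {"x":0,"y":0,"z":0,"wx":0,"wy":0,"wz":0},
    {"x":0,"y":0,"z":0,"wx":0,"wy":0,"wz":0},
  ],
  grip=-1,
  squeeze=30,
)

```text
clock: 30.9
position: [0.4184, -0.331, -0.0091]
tool_rot: [-1.161, 1.57, -2.808]
force: [-1.9, 1.1, 12.4]
grip_width: 0.0347
```

Call:
servo_tool(
  targets=[
    {"x":-0.05,"y":0,"z":0,"wx":0,"wy":0,"wz":0},
    {"x":-0.15,"y":0,"z":0,"wx":0,"wy":0,"wz":0},
    {"x":-0.3,"y":0,"z":0,"wx":0,"wy":0,"wz":0},
    {"x":-0.45,"y":0,"z":0,"wx":0,"wy":0,"wz":0},
    {"x":-0.6,"y":0,"z":0,"wx":0,"wy":0,"wz":0},
    {"x":-0.65,"y":0,"z":0,"wx":0,"wy":0,"wz":0},
    {"x":-0.65,"y":0,"z":0,"wx":0,"wy":0,"wz":0},
  ],
)

```text
clock: 31.78
position: [0.419, -0.3313, 0.2524]
tool_rot: [0.777, 1.568, -0.87]
force: [-0.1, 0.1, -1.3]
grip_width: 0.0345
```

```bash
python3 - <<'E'
from j import *
s=state();rel([*cell(-1,1),.25],PX);print(cell(-1,1))
import jars;im,W=jars.jars("side",zmin=.022,zmax=.045)
q=W[(abs(W[...,0]-.4175)<.03)&(abs(W[...,1]+.3302)<.03)&(W[...,2]>.2)&(W[...,2]<.33)];print(len(q),np.percentile(q[:,2],[0,1,5]))
E
```

```text
clk 31.77 pos [ 0.419  -0.3313  0.2524] rot [ 0.7766  1.5682 -0.87  ] F [-0.1  0.1 -1.3] w 0.0345
shift [ 0.005   0.1428 -0.7043] turn [-0.0001  0.0003 -0.0003] rows 5
[ 0.49730493 -0.05469409]
side jar 37 px [271. 262.] xy [ 0.3758 -0.145 ] mean [ 0.374  -0.1422  0.024 ] crate -174.4 -30.6
side jar 226 px [301. 340.] xy [ 0.4327 -0.3744] mean [ 0.4325 -0.3761  0.0294] crate -100.5 -255.1
side jar 260 px [310. 362.] xy [ 0.445  -0.4256] mean [ 0.4446 -0.4267  0.0294] crate -84.4 -305.3
699 [0.26031479 0.26304565 0.26796627]
```

Call:
servo_tool(
  targets=[
    {"x":0,"y":0.03,"z":-0.14,"wx":0,"wy":0,"wz":0},
    {"x":0,"y":0.06,"z":-0.28,"wx":0,"wy":0,"wz":0},
    {"x":0,"y":0.09,"z":-0.42,"wx":0,"wy":0,"wz":0},
    {"x":0,"y":0.12,"z":-0.56,"wx":0,"wy":0,"wz":0},
    {"x":0.005,"y":0.143,"z":-0.68,"wx":0,"wy":0,"wz":0},
    {"x":0.005,"y":0.143,"z":-0.704,"wx":0,"wy":0,"wz":0},
    {"x":0.1,"y":0.143,"z":-0.704,"wx":0,"wy":0,"wz":0},
    {"x":0.25,"y":0.143,"z":-0.704,"wx":0,"wy":0,"wz":0},
    {"x":0.4,"y":0.143,"z":-0.704,"wx":0,"wy":0,"wz":0},
    {"x":0.52,"y":0.143,"z":-0.704,"wx":0,"wy":0,"wz":0},
    {"x":0.56,"y":0.143,"z":-0.704,"wx":0,"wy":0,"wz":0},
    {"x":0.56,"y":0.143,"z":-0.704,"wx":0,"wy":0,"wz":0},
  ],
)

```text
clock: 33.33
position: [0.4963, -0.0549, 0.0265]
tool_rot: [-1.067, 1.569, -2.714]
force: [-0.6, -0.2, 1.0]
grip_width: 0.0345
```

```bash
python3 - <<'E'
from j import *
s=state();rel([*cell(-1,1),-.004],PX)
im,d=bot.grab_frame("side");save("s12",cv2.resize(im[170:310,260:440],None,fx=4,fy=4,interpolation=cv2.INTER_CUBIC))
E
```

```text
clk 33.33 pos [ 0.4963 -0.0549  0.0265] rot [-1.0671  1.5688 -2.7137] F [-0.6 -0.2  1. ] w 0.0345
shift [ 0.0762  0.0026 -0.0008] turn [-0.0001  0.0002  0.0003] rows 1
```

View pics/s12.png

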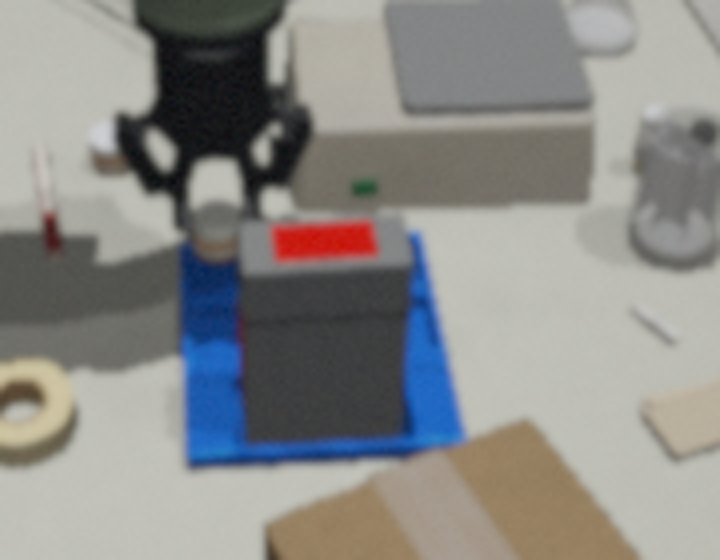

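The jar is held upright at (213,228) over the first cell. I'll lower and release it.

Call:
servo_tool(
  targets=[
    {"x":0.03,"y":0.002,"z":0,"wx":0,"wy":0,"wz":0},
    {"x":0.06,"y":0.002,"z":0,"wx":0,"wy":0,"wz":0},
    {"x":0.075,"y":0.002,"z":0,"wx":0,"wy":0,"wz":0},
    {"x":0.076,"y":0.002,"z":0,"wx":0,"wy":0,"wz":0},
    {"x":0.076,"y":0.002,"z":0,"wx":0,"wy":0,"wz":0},
  ],
)

```text
clock: 34.0
position: [0.498, -0.055, -0.0027]
tool_rot: [0.32, 1.57, -1.327]
force: [0.3, 0.1, 0.1]
grip_width: 0.0345
```

Call:
servo_tool(
  targets=[
    {"x":0,"y":0,"z":0,"wx":0,"wy":0,"wz":0},
    {"x":0,"y":0,"z":0,"wx":0,"wy":0,"wz":0},
    {"x":0,"y":0,"z":0,"wx":0,"wy":0,"wz":0},
    {"x":-0.05,"y":0,"z":0,"wx":0,"wy":0,"wz":0},
    {"x":-0.15,"y":0,"z":0,"wx":0,"wy":0,"wz":0},
    {"x":-0.3,"y":0,"z":0,"wx":0,"wy":0,"wz":0},
    {"x":-0.45,"y":0,"z":0,"wx":0,"wy":0,"wz":0},
    {"x":-0.6,"y":0,"z":0,"wx":0,"wy":0,"wz":0},
    {"x":-0.64,"y":0,"z":0,"wx":0,"wy":0,"wz":0},
    {"x":-0.64,"y":0,"z":0,"wx":0,"wy":0,"wz":0},
  ],
  grip=0.2,
)

```text
clock: 35.25
position: [0.4982, -0.0548, 0.2538]
tool_rot: [1.07, 1.569, -0.577]
force: [-0.2, -0.3, -0.8]
grip_width: 0.0514
```

```bash
python3 - <<'E'
from j import *
s=state();import jars;jars.jars("side");jars.jars("top",.02)
rel([*J[2],.25],PX)
E
```

```text
clk 35.25 pos [ 0.4982 -0.0548  0.2538] rot [ 1.0702  1.5686 -0.5765] F [-0.2 -0.3 -0.8] w 0.0514
side jar 85 px [288. 204.] xy [0.4314 0.0884] mean [0.4324 0.0864 0.0288] crate -136.5 206.3
side jar 99 px [314. 233.] xy [ 0.4979 -0.0544] mean [ 0.4983 -0.0573  0.0315] crate -59.4 68.8
side jar 226 px [302. 340.] xy [ 0.4326 -0.375 ] mean [ 0.4327 -0.3761  0.0293] crate -100.5 -255.7
side jar 261 px [310. 362.] xy [ 0.4447 -0.4256] mean [ 0.4447 -0.4268  0.0295] crate -84.7 -305.3
top jar 83 px [448. 223.] xy [ 0.4437 -0.4247] mean [ 0.4439 -0.4242  0.0294] crate -85.8 -304.5
top jar 84 px [301. 226.] xy [0.4293 0.0899] mean [0.4296 0.0893 0.0298] crate -138.6 207.6
top jar 80 px [434. 226.] xy [ 0.4327 -0.3744] mean [ 0.4314 -0.3736  0.0304] crate -100.4 -255.1
shift [ 0.0058 -0.1003  0.81  ] turn [-0.0001  0.0002  0.0003] rows 6
```

Call:
servo_tool(
  targets=[
    {"x":0,"y":-0.02,"z":0.15,"wx":0,"wy":0,"wz":0},
    {"x":0,"y":-0.04,"z":0.3,"wx":0,"wy":0,"wz":0},
    {"x":0,"y":-0.06,"z":0.45,"wx":0,"wy":0,"wz":0},
    {"x":0,"y":-0.08,"z":0.6,"wx":0,"wy":0,"wz":0},
    {"x":0,"y":-0.1,"z":0.73,"wx":0,"wy":0,"wz":0},
    {"x":0.05,"y":-0.1,"z":0.81,"wx":0,"wy":0,"wz":0},
    {"x":0.15,"y":-0.1,"z":0.81,"wx":0,"wy":0,"wz":0},
    {"x":0.3,"y":-0.1,"z":0.81,"wx":0,"wy":0,"wz":0},
    {"x":0.4,"y":-0.1,"z":0.81,"wx":0,"wy":0,"wz":0},
    {"x":0.45,"y":-0.1,"z":0.81,"wx":0,"wy":0,"wz":0},
    {"x":0.45,"y":-0.1,"z":0.81,"wx":0,"wy":0,"wz":0},
  ],
  grip=0.4,
)

```text
clock: 36.72
position: [0.4311, -0.3736, 0.0696]
tool_rot: [-1.869, 1.565, 2.768]
force: [-0.5, 0.2, 1.5]
grip_width: 0.0599
```

```bash
python3 - <<'E'
from j import *
s=state();rel([*J[2],-.010],PX)
E
```

```text
clk 36.73 pos [ 0.4311 -0.3736  0.0696] rot [-1.8691  1.5647  2.7678] F [-0.5  0.2  1.5] w 0.0599
shift [0.199  0.0054 0.0029] turn [-0.0001 -0.0003  0.0009] rows 2
```

Call:
servo_tool(
  targets=[
    {"x":0.08,"y":0.005,"z":0.003,"wx":0,"wy":0,"wz":0.001},
    {"x":0.15,"y":0.005,"z":0.003,"wx":0,"wy":0,"wz":0.001},
    {"x":0.19,"y":0.005,"z":0.003,"wx":0,"wy":0,"wz":0.001},
    {"x":0.2,"y":0.005,"z":0.003,"wx":0,"wy":0,"wz":0.001},
    {"x":0.2,"y":0.005,"z":0.003,"wx":0,"wy":0,"wz":0.001},
    {"x":0.2,"y":0.005,"z":0.003,"wx":0,"wy":0,"wz":0.001},
  ],
)

```text
clock: 37.48
position: [0.433, -0.3752, -0.0095]
tool_rot: [2.175, 1.569, 0.528]
force: [1.2, -0.1, 0.2]
grip_width: 0.0599
```

Call:
servo_tool(
  targets=[
    {"x":0,"y":0,"z":0,"wx":0,"wy":0,"wz":0},
    {"x":0,"y":0,"z":0,"wx":0,"wy":0,"wz":0},
    {"x":0,"y":0,"z":0,"wx":0,"wy":0,"wz":0},
    {"x":0,"y":0,"z":0,"wx":0,"wy":0,"wz":0},
    {"x":0,"y":0,"z":0,"wx":0,"wy":0,"wz":0},
  ],
  grip=-1,
)

```text
clock: 38.1
position: [0.4333, -0.3755, -0.0087]
tool_rot: [1.766, 1.568, 0.12]
force: [-1.2, 1.4, 10.4]
grip_width: 0.0346
```

Call:
servo_tool(
  targets=[
    {"x":-0.05,"y":0,"z":0,"wx":0,"wy":0,"wz":0},
    {"x":-0.15,"y":0,"z":0,"wx":0,"wy":0,"wz":0},
    {"x":-0.3,"y":0,"z":0,"wx":0,"wy":0,"wz":0},
    {"x":-0.45,"y":0,"z":0,"wx":0,"wy":0,"wz":0},
    {"x":-0.6,"y":0,"z":0,"wx":0,"wy":0,"wz":0},
    {"x":-0.65,"y":0,"z":0,"wx":0,"wy":0,"wz":0},
    {"x":-0.65,"y":0,"z":0,"wx":0,"wy":0,"wz":0},
  ],
)

```text
clock: 38.98
position: [0.4331, -0.376, 0.253]
tool_rot: [1.317, 1.566, -0.33]
force: [0.2, 0.3, -1.7]
grip_width: 0.0347
```

```bash
python3 - <<'E'
from j import *
s=state();rel([*cell(1,1),.25],PX)
E
```

```text
clk 38.98 pos [ 0.4331 -0.376   0.253 ] rot [ 1.3166  1.5658 -0.33  ] F [ 0.2  0.3 -1.7] w 0.0347
shift [ 0.0084  0.3992 -0.8133] turn [-0.0001  0.0002 -0.0008] rows 6
```

Call:
servo_tool(
  targets=[
    {"x":0,"y":0.07,"z":-0.14,"wx":0,"wy":0,"wz":0},
    {"x":0,"y":0.14,"z":-0.28,"wx":0,"wy":0,"wz":0},
    {"x":0,"y":0.21,"z":-0.42,"wx":0,"wy":0,"wz":0},
    {"x":0,"y":0.28,"z":-0.56,"wx":0,"wy":0,"wz":0},
    {"x":0,"y":0.35,"z":-0.7,"wx":0,"wy":0,"wz":0},
    {"x":0.008,"y":0.4,"z":-0.813,"wx":0,"wy":0,"wz":-0.001},
    {"x":0.05,"y":0.4,"z":-0.813,"wx":0,"wy":0,"wz":-0.001},
    {"x":0.2,"y":0.4,"z":-0.813,"wx":0,"wy":0,"wz":-0.001},
    {"x":0.35,"y":0.4,"z":-0.813,"wx":0,"wy":0,"wz":-0.001},
    {"x":0.48,"y":0.4,"z":-0.813,"wx":0,"wy":0,"wz":-0.001},
    {"x":0.54,"y":0.4,"z":-0.813,"wx":0,"wy":0,"wz":-0.001},
    {"x":0.54,"y":0.4,"z":-0.813,"wx":0,"wy":0,"wz":-0.001},
  ],
)

```text
clock: 40.48
position: [0.616, -0.0647, 0.0347]
tool_rot: [-1.333, 1.564, -2.98]
force: [-0.2, -0.5, -0.4]
grip_width: 0.0342
```

```bash
python3 - <<'E'
from j import *
s=state();rel([*cell(1,1),-.0035],PX)
E
```

```text
clk 40.48 pos [ 0.616  -0.0647  0.0347] rot [-1.3331  1.5643 -2.9801] F [-0.2 -0.5 -0.4] w 0.0342
shift [ 0.0954  0.0027 -0.0027] turn [-0.0002  0.0002  0.001 ] rows 1
```

Call:
servo_tool(
  targets=[
    {"x":0.03,"y":0.003,"z":-0.003,"wx":0,"wy":0,"wz":0.001},
    {"x":0.06,"y":0.003,"z":-0.003,"wx":0,"wy":0,"wz":0.001},
    {"x":0.085,"y":0.003,"z":-0.003,"wx":0,"wy":0,"wz":0.001},
    {"x":0.095,"y":0.003,"z":-0.003,"wx":0,"wy":0,"wz":0.001},
    {"x":0.095,"y":0.003,"z":-0.003,"wx":0,"wy":0,"wz":0.001},
    {"x":0.095,"y":0.003,"z":-0.003,"wx":0,"wy":0,"wz":0.001},
  ],
)

```text
clock: 41.22
position: [0.6173, -0.0636, -0.003]
tool_rot: [0.346, 1.569, -1.301]
force: [0.1, 0.7, -0.9]
grip_width: 0.0341
```

Call:
servo_tool(
  targets=[
    {"x":0,"y":0,"z":0,"wx":0,"wy":0,"wz":0},
    {"x":0,"y":0,"z":0,"wx":0,"wy":0,"wz":0},
    {"x":0,"y":0,"z":0,"wx":0,"wy":0,"wz":0},
    {"x":-0.05,"y":0,"z":0,"wx":0,"wy":0,"wz":0},
    {"x":-0.15,"y":0,"z":0,"wx":0,"wy":0,"wz":0},
    {"x":-0.3,"y":0,"z":0,"wx":0,"wy":0,"wz":0},
    {"x":-0.45,"y":0,"z":0,"wx":0,"wy":0,"wz":0},
    {"x":-0.6,"y":0,"z":0,"wx":0,"wy":0,"wz":0},
    {"x":-0.64,"y":0,"z":0,"wx":0,"wy":0,"wz":0},
    {"x":-0.64,"y":0,"z":0,"wx":0,"wy":0,"wz":0},
  ],
  grip=0.2,
)

```text
clock: 42.48
position: [0.6174, -0.0632, 0.2546]
tool_rot: [1.084, 1.568, -0.563]
force: [0.9, -0.5, -0.8]
grip_width: 0.0512
```

```bash
python3 - <<'E'
from j import *
s=state();import jars;jars.jars("side");jars.jars("top",.02)
rel([*J[3],.25],PX)
E
```

```text
clk 42.48 pos [ 0.6174 -0.0632  0.2546] rot [ 1.0836  1.5676 -0.5634] F [ 0.9 -0.5 -0.8] w 0.0512
side jar 86 px [288. 204.] xy [0.4315 0.0886] mean [0.432  0.0861 0.0289] crate -136.3 206.5
side jar 96 px [314. 233.] xy [ 0.498  -0.0558] mean [ 0.4986 -0.0574  0.0317] crate -59.3 67.4
side jar 259 px [310. 362.] xy [ 0.4447 -0.4253] mean [ 0.4447 -0.4266  0.0294] crate -84.7 -305.0
top jar 65 px [341. 207.] xy [ 0.4984 -0.0514] mean [ 0.4986 -0.0528  0.0323] crate -59.2 71.9
top jar 83 px [448. 223.] xy [ 0.4439 -0.4244] mean [ 0.4438 -0.424   0.0304] crate -85.5 -304.1
top jar 83 px [301. 226.] xy [0.4299 0.09  ] mean [0.4299 0.0895 0.029 ] crate -138.1 207.7
shift [ 0.007  -0.3595  0.9353] turn [-0.0002  0.0003  0.0002] rows 7
```

Call:
servo_tool(
  targets=[
    {"x":0,"y":-0.055,"z":0.15,"wx":0,"wy":0,"wz":0},
    {"x":0,"y":-0.11,"z":0.3,"wx":0,"wy":0,"wz":0},
    {"x":0,"y":-0.17,"z":0.45,"wx":0,"wy":0,"wz":0},
    {"x":0,"y":-0.23,"z":0.6,"wx":0,"wy":0,"wz":0},
    {"x":0,"y":-0.29,"z":0.75,"wx":0,"wy":0,"wz":0},
    {"x":0,"y":-0.35,"z":0.89,"wx":0,"wy":0,"wz":0},
    {"x":0.05,"y":-0.36,"z":0.935,"wx":0,"wy":0,"wz":0},
    {"x":0.15,"y":-0.36,"z":0.935,"wx":0,"wy":0,"wz":0},
    {"x":0.3,"y":-0.36,"z":0.935,"wx":0,"wy":0,"wz":0},
    {"x":0.4,"y":-0.36,"z":0.935,"wx":0,"wy":0,"wz":0},
    {"x":0.45,"y":-0.36,"z":0.935,"wx":0,"wy":0,"wz":0},
    {"x":0.45,"y":-0.36,"z":0.935,"wx":0,"wy":0,"wz":0},
  ],
  grip=0.4,
)

```text
clock: 44.08
position: [0.4429, -0.4242, 0.0702]
tool_rot: [-1.826, 1.566, 2.81]
force: [0.4, 0.7, 0.7]
grip_width: 0.0597
```

```bash
python3 - <<'E'
from j import *
s=state();rel([*J[3],-.010],PX)
import jars;jars.jars("top",.02);jars.jars("side")
E
```

```text
clk 44.08 pos [ 0.4429 -0.4242  0.0702] rot [-1.8264  1.5656  2.81  ] F [0.4 0.7 0.7] w 0.0597
shift [0.2004 0.0057 0.0027] turn [-0.0001 -0.0002  0.0008] rows 2
top jar 77 px [344. 174.] xy [ 0.6167 -0.0637] mean [ 0.6162 -0.0627  0.0316] crate 59.8 68.5
top jar 80 px [342. 207.] xy [ 0.4974 -0.0532] mean [ 0.4976 -0.0535  0.0325] crate -60.0 70.0
top jar 77 px [448. 223.] xy [ 0.4421 -0.4254] mean [ 0.4441 -0.4251  0.0304] crate -87.3 -305.3
top jar 83 px [301. 227.] xy [0.4298 0.0898] mean [0.4296 0.0895 0.0298] crate -138.1 207.6
side jar 259 px [310. 362.] xy [ 0.4447 -0.4248] mean [ 0.4446 -0.4266  0.0294] crate -84.7 -304.5
```

Both jars are seated, at crate (60,68) and (-60,70). Now the third jar.

Call:
servo_tool(
  targets=[
    {"x":0.08,"y":0.005,"z":0.003,"wx":0,"wy":0,"wz":0.001},
    {"x":0.15,"y":0.005,"z":0.003,"wx":0,"wy":0,"wz":0.001},
    {"x":0.19,"y":0.005,"z":0.003,"wx":0,"wy":0,"wz":0.001},
    {"x":0.2,"y":0.005,"z":0.003,"wx":0,"wy":0,"wz":0.001},
    {"x":0.2,"y":0.005,"z":0.003,"wx":0,"wy":0,"wz":0.001},
    {"x":0.2,"y":0.005,"z":0.003,"wx":0,"wy":0,"wz":0.001},
  ],
)

```text
clock: 44.92
position: [0.4464, -0.4272, -0.0063]
tool_rot: [1.24, 1.565, -0.407]
force: [0.2, 0.5, 0.1]
grip_width: 0.0595
```

Call:
servo_tool(
  targets=[
    {"x":0,"y":0,"z":0,"wx":0,"wy":0,"wz":0},
    {"x":0,"y":0,"z":0,"wx":0,"wy":0,"wz":0},
    {"x":0,"y":0,"z":0,"wx":0,"wy":0,"wz":0},
    {"x":0,"y":0,"z":0,"wx":0,"wy":0,"wz":0},
    {"x":0,"y":0,"z":0,"wx":0,"wy":0,"wz":0},
  ],
  grip=-1,
)

```text
clock: 45.55
position: [0.4467, -0.4275, -0.0054]
tool_rot: [1.187, 1.564, -0.46]
force: [-1.4, 1.6, 10.3]
grip_width: 0.0345
```

Call:
servo_tool(
  targets=[
    {"x":-0.05,"y":0,"z":0,"wx":0,"wy":0,"wz":0},
    {"x":-0.15,"y":0,"z":0,"wx":0,"wy":0,"wz":0},
    {"x":-0.3,"y":0,"z":0,"wx":0,"wy":0,"wz":0},
    {"x":-0.45,"y":0,"z":0,"wx":0,"wy":0,"wz":0},
    {"x":-0.6,"y":0,"z":0,"wx":0,"wy":0,"wz":0},
    {"x":-0.65,"y":0,"z":0,"wx":0,"wy":0,"wz":0},
    {"x":-0.65,"y":0,"z":0,"wx":0,"wy":0,"wz":0},
  ],
)

```text
clock: 46.42
position: [0.4455, -0.427, 0.2573]
tool_rot: [1.104, 1.56, -0.543]
force: [-0.9, -0.1, -1.6]
grip_width: 0.0344
```

```bash
python3 - <<'E'
from j import *
s=state();rel([*cell(-1,0),.25],PX)
E
```

```text
clk 46.42 pos [ 0.4455 -0.427   0.2573] rot [ 1.1039  1.56   -0.5432] F [-0.9 -0.1 -1.6] w 0.0344
shift [ 0.0151  0.0583 -0.7881] turn [-0.0002  0.0008 -0.0015] rows 6
```

Call:
servo_tool(
  targets=[
    {"x":0,"y":0.01,"z":-0.14,"wx":0,"wy":0,"wz":0},
    {"x":0,"y":0.02,"z":-0.28,"wx":0,"wy":0,"wz":0},
    {"x":0,"y":0.03,"z":-0.42,"wx":0,"wy":0,"wz":0},
    {"x":0,"y":0.04,"z":-0.56,"wx":0,"wy":0,"wz":0},
    {"x":0.01,"y":0.05,"z":-0.7,"wx":0,"wy":0,"wz":-0.001},
    {"x":0.015,"y":0.058,"z":-0.788,"wx":0,"wy":0.001,"wz":-0.0015},
    {"x":0.015,"y":0.058,"z":-0.788,"wx":0,"wy":0.001,"wz":-0.0015},
    {"x":0.1,"y":0.058,"z":-0.788,"wx":0,"wy":0.001,"wz":-0.0015},
    {"x":0.25,"y":0.058,"z":-0.788,"wx":0,"wy":0.001,"wz":-0.0015},
    {"x":0.4,"y":0.058,"z":-0.788,"wx":0,"wy":0.001,"wz":-0.0015},
    {"x":0.5,"y":0.058,"z":-0.788,"wx":0,"wy":0.001,"wz":-0.0015},
    {"x":0.5,"y":0.058,"z":-0.788,"wx":0,"wy":0.001,"wz":-0.0015},
  ],
)

```text
clock: 47.92
position: [0.4922, -0.116, 0.0538]
tool_rot: [-1.863, 1.565, 2.772]
force: [-0.4, 0.4, -0.2]
grip_width: 0.0339
```

```bash
python3 - <<'E'
from j import *
s=state();rel([*cell(-1,0),0],PX)
E
```

```text
clk 47.92 pos [ 0.4922 -0.116   0.0538] rot [-1.8632  1.5653  2.7724] F [-0.4  0.4 -0.2] w 0.0339
shift [ 0.1345  0.0019 -0.0037] turn [-0.0003 -0.0003  0.0008] rows 1
```

Call:
servo_tool(
  targets=[
    {"x":0.05,"y":0.002,"z":-0.004,"wx":0,"wy":0,"wz":0.001},
    {"x":0.09,"y":0.002,"z":-0.004,"wx":0,"wy":0,"wz":0.001},
    {"x":0.12,"y":0.002,"z":-0.004,"wx":0,"wy":0,"wz":0.001},
    {"x":0.134,"y":0.002,"z":-0.004,"wx":0,"wy":0,"wz":0.001},
    {"x":0.134,"y":0.002,"z":-0.004,"wx":0,"wy":0,"wz":0.001},
    {"x":0.134,"y":0.002,"z":-0.004,"wx":0,"wy":0,"wz":0.001},
  ],
)

```text
clock: 48.68
position: [0.4931, -0.1144, 0.0006]
tool_rot: [2.374, 1.569, 0.727]
force: [0.0, -0.4, -0.4]
grip_width: 0.0339
```

Call:
servo_tool(
  targets=[
    {"x":0,"y":0,"z":0,"wx":0,"wy":0,"wz":0},
    {"x":0,"y":0,"z":0,"wx":0,"wy":0,"wz":0},
    {"x":0,"y":0,"z":0,"wx":0,"wy":0,"wz":0},
    {"x":-0.05,"y":0,"z":0,"wx":0,"wy":0,"wz":0},
    {"x":-0.15,"y":0,"z":0,"wx":0,"wy":0,"wz":0},
    {"x":-0.3,"y":0,"z":0,"wx":0,"wy":0,"wz":0},
    {"x":-0.45,"y":0,"z":0,"wx":0,"wy":0,"wz":0},
    {"x":-0.6,"y":0,"z":0,"wx":0,"wy":0,"wz":0},
    {"x":-0.64,"y":0,"z":0,"wx":0,"wy":0,"wz":0},
    {"x":-0.64,"y":0,"z":0,"wx":0,"wy":0,"wz":0},
  ],
  grip=0.2,
)

```text
clock: 49.92
position: [0.4929, -0.1149, 0.257]
tool_rot: [1.973, 1.568, 0.325]
force: [-0.5, 0.8, -0.7]
grip_width: 0.0511
```

```bash
python3 - <<'E'
from j import *
s=state();print(np.round(s["qpos"],2));import jars;jars.jars("side");jars.jars("top",.02)
rel([*J[4],.20],PY)
E
```

```text
clk 49.92 pos [ 0.4929 -0.1149  0.257 ] rot [1.973  1.5677 0.3253] F [-0.5  0.8 -0.7] w 0.0511
[ 0.32  0.28 -0.25  1.84  0.08  1.03 -0.05]
side jar 86 px [288. 204.] xy [0.4319 0.0889] mean [0.4321 0.0862 0.0288] crate -136.0 206.8
side jar 100 px [314. 233.] xy [ 0.4979 -0.0546] mean [ 0.4981 -0.0576  0.0316] crate -59.4 68.7
side jar 103 px [315. 248.] xy [ 0.4919 -0.1134] mean [ 0.4921 -0.1156  0.0318] crate -61.0 9.5
top jar 79 px [344. 175.] xy [ 0.6164 -0.0636] mean [ 0.6156 -0.0627  0.0321] crate 59.5 68.5
top jar 79 px [342. 207.] xy [ 0.497  -0.0532] mean [ 0.4972 -0.0534  0.0321] crate -60.4 69.9
top jar 47 px [357. 209.] xy [ 0.4926 -0.1056] mean [ 0.4919 -0.1068  0.0336] crate -60.8 17.3
top jar 84 px [301. 226.] xy [0.4296 0.09  ] mean [0.4297 0.0894 0.0291] crate -138.4 207.7
shift [ 0.139  -0.1904 -0.4955] turn [-2.503e-01 -3.000e-04 -2.000e-04] rows 9
```

Call:
servo_tool(
  targets=[
    {"x":0,"y":-0.05,"z":-0.12,"wx":-0.029,"wy":0,"wz":0},
    {"x":0,"y":-0.1,"z":-0.25,"wx":-0.058,"wy":0,"wz":0},
    {"x":0.05,"y":-0.15,"z":-0.38,"wx":-0.087,"wy":0,"wz":0},
    {"x":0.1,"y":-0.19,"z":-0.496,"wx":-0.25,"wy":0,"wz":0},
    {"x":0.139,"y":-0.19,"z":-0.496,"wx":-0.25,"wy":0,"wz":0},
    {"x":0.139,"y":-0.19,"z":-0.496,"wx":-0.25,"wy":0,"wz":0},
    {"x":0.139,"y":-0.19,"z":-0.496,"wx":-0.25,"wy":0,"wz":0},
    {"x":0.139,"y":-0.19,"z":-0.496,"wx":-0.25,"wy":0,"wz":0},
    {"x":0.139,"y":-0.19,"z":-0.496,"wx":-0.25,"wy":0,"wz":0},
    {"x":0.139,"y":-0.19,"z":-0.496,"wx":-0.25,"wy":0,"wz":0},
    {"x":0.139,"y":-0.19,"z":-0.496,"wx":-0.25,"wy":0,"wz":0},
  ],
  grip=0.4,
)

```text
clock: 51.4
position: [0.4311, 0.0889, 0.1993]
tool_rot: [2.378, 1.568, 2.299]
force: [-0.4, -0.9, -0.1]
grip_width: 0.06
```

```bash
python3 - <<'E'
from j import *
s=state();rel([*J[4],-.010],PY)
E
```

```text
clk 51.4 pos [0.4311 0.0889 0.1993] rot [2.378  1.5683 2.2991] F [-0.4 -0.9 -0.1] w 0.06
shift [ 0.5233 -0.0012  0.0015] turn [-0.0006 -0.0003 -0.0003] rows 4
```

Call:
servo_tool(
  targets=[
    {"x":0.15,"y":-0.001,"z":0.001,"wx":0,"wy":0,"wz":0},
    {"x":0.28,"y":-0.001,"z":0.001,"wx":0,"wy":0,"wz":0},
    {"x":0.4,"y":-0.001,"z":0.001,"wx":0,"wy":0,"wz":0},
    {"x":0.47,"y":-0.001,"z":0.001,"wx":0,"wy":0,"wz":0},
    {"x":0.51,"y":-0.001,"z":0.001,"wx":0,"wy":0,"wz":0},
    {"x":0.523,"y":-0.001,"z":0.001,"wx":0,"wy":0,"wz":0},
    {"x":0.523,"y":-0.001,"z":0.001,"wx":0,"wy":0,"wz":0},
    {"x":0.523,"y":-0.001,"z":0.001,"wx":0,"wy":0,"wz":0},
  ],
)

```text
clock: 52.4
position: [0.4315, 0.0889, -0.0093]
tool_rot: [1.976, 1.569, 1.897]
force: [0.6, -0.1, 0.7]
grip_width: 0.06
```

Call:
servo_tool(
  targets=[
    {"x":0,"y":0,"z":0,"wx":0,"wy":0,"wz":0},
    {"x":0,"y":0,"z":0,"wx":0,"wy":0,"wz":0},
    {"x":0,"y":0,"z":0,"wx":0,"wy":0,"wz":0},
    {"x":0,"y":0,"z":0,"wx":0,"wy":0,"wz":0},
    {"x":0,"y":0,"z":0,"wx":0,"wy":0,"wz":0},
  ],
  grip=-1,
)

```text
clock: 53.02
position: [0.432, 0.0889, -0.0086]
tool_rot: [1.41, 1.569, 1.33]
force: [-2.3, -0.8, 13.1]
grip_width: 0.0346
```

Call:
servo_tool(
  targets=[
    {"x":-0.05,"y":0,"z":0,"wx":0,"wy":0,"wz":0},
    {"x":-0.15,"y":0,"z":0,"wx":0,"wy":0,"wz":0},
    {"x":-0.3,"y":0,"z":0,"wx":0,"wy":0,"wz":0},
    {"x":-0.45,"y":0,"z":0,"wx":0,"wy":0,"wz":0},
    {"x":-0.55,"y":0,"z":0,"wx":0,"wy":0,"wz":0},
    {"x":-0.55,"y":0,"z":0,"wx":0,"wy":0,"wz":0},
  ],
)

```text
clock: 53.78
position: [0.4331, 0.0884, 0.2141]
tool_rot: [0.415, 1.565, 0.334]
force: [0.6, 0.7, -1.6]
grip_width: 0.0346
```

```bash
python3 - <<'E'
from j import *
s=state();rel([*cell(0,1),.21],PY)
E
```

```text
clk 53.77 pos [0.4331 0.0884 0.2141] rot [0.4148 1.5649 0.3341] F [ 0.6  0.7 -1.6] w 0.0346
shift [ 0.0113 -0.3429  0.3387] turn [-0.0009  0.0009 -0.0004] rows 4
```

Call:
servo_tool(
  targets=[
    {"x":0,"y":-0.1,"z":0.1,"wx":0,"wy":0,"wz":0},
    {"x":0.005,"y":-0.2,"z":0.2,"wx":0,"wy":0,"wz":0},
    {"x":0.01,"y":-0.3,"z":0.3,"wx":0,"wy":0,"wz":0},
    {"x":0.011,"y":-0.343,"z":0.339,"wx":-0.001,"wy":0.001,"wz":0},
    {"x":0.011,"y":-0.343,"z":0.339,"wx":-0.001,"wy":0.001,"wz":0},
    {"x":0.1,"y":-0.343,"z":0.339,"wx":-0.001,"wy":0.001,"wz":0},
    {"x":0.23,"y":-0.343,"z":0.339,"wx":-0.001,"wy":0.001,"wz":0},
    {"x":0.35,"y":-0.343,"z":0.339,"wx":-0.001,"wy":0.001,"wz":0},
    {"x":0.43,"y":-0.343,"z":0.339,"wx":-0.001,"wy":0.001,"wz":0},
    {"x":0.43,"y":-0.343,"z":0.339,"wx":-0.001,"wy":0.001,"wz":0},
  ],
)

```text
clock: 55.02
position: [0.5562, -0.0578, 0.0407]
tool_rot: [2.627, 1.565, 2.554]
force: [-0.1, -0.1, 0.5]
grip_width: 0.0346
```

```bash
python3 - <<'E'
from j import *
s=state();rel([*cell(0,1),-.0035],PY)
E
```

```text
clk 55.02 pos [ 0.5562 -0.0578  0.0407] rot [2.6275 1.565  2.5545] F [-0.1 -0.1  0.5] w 0.0346
shift [ 0.1105 -0.0037  0.0032] turn [ 0.0003 -0.0008 -0.0005] rows 1
```

Call:
servo_tool(
  targets=[
    {"x":0.04,"y":-0.004,"z":0.003,"wx":0,"wy":-0.001,"wz":0},
    {"x":0.08,"y":-0.004,"z":0.003,"wx":0,"wy":-0.001,"wz":0},
    {"x":0.1,"y":-0.004,"z":0.003,"wx":0,"wy":-0.001,"wz":0},
    {"x":0.11,"y":-0.004,"z":0.003,"wx":0,"wy":-0.001,"wz":0},
    {"x":0.11,"y":-0.004,"z":0.003,"wx":0,"wy":-0.001,"wz":0},
    {"x":0.11,"y":-0.004,"z":0.003,"wx":0,"wy":-0.001,"wz":0},
  ],
)

```text
clock: 55.78
position: [0.5573, -0.0593, -0.0029]
tool_rot: [1.01, 1.567, 0.937]
force: [0.1, -0.3, -0.6]
grip_width: 0.0342
```

Call:
servo_tool(
  targets=[
    {"x":0,"y":0,"z":0,"wx":0,"wy":0,"wz":0},
    {"x":0,"y":0,"z":0,"wx":0,"wy":0,"wz":0},
    {"x":0,"y":0,"z":0,"wx":0,"wy":0,"wz":0},
    {"x":-0.05,"y":0,"z":0,"wx":0,"wy":0,"wz":0},
    {"x":-0.15,"y":0,"z":0,"wx":0,"wy":0,"wz":0},
    {"x":-0.3,"y":0,"z":0,"wx":0,"wy":0,"wz":0},
    {"x":-0.45,"y":0,"z":0,"wx":0,"wy":0,"wz":0},
    {"x":-0.6,"y":0,"z":0,"wx":0,"wy":0,"wz":0},
    {"x":-0.65,"y":0,"z":0,"wx":0,"wy":0,"wz":0},
    {"x":-0.65,"y":0,"z":0,"wx":0,"wy":0,"wz":0},
  ],
  grip=0.2,
)

```text
clock: 57.02
position: [0.5572, -0.0599, 0.2597]
tool_rot: [0.43, 1.565, 0.358]
force: [0.1, 0.2, -0.6]
grip_width: 0.0509
```

Call:
servo_tool(
  targets=[
    {"x":0,"y":0.15,"z":0.1,"wx":0,"wy":0,"wz":0},
    {"x":0,"y":0.3,"z":0,"wx":0,"wy":0,"wz":0},
    {"x":0,"y":0.45,"z":-0.1,"wx":0,"wy":0,"wz":0},
    {"x":0,"y":0.6,"z":-0.15,"wx":0,"wy":0,"wz":0},
    {"x":0,"y":0.6,"z":-0.15,"wx":0,"wy":0,"wz":0},
    {"x":0,"y":0.6,"z":-0.15,"wx":0,"wy":0,"wz":0},
  ],
)

```text
clock: 57.78
position: [0.5135, 0.1856, 0.2597]
tool_rot: [0.538, 1.566, 0.469]
force: [-0.3, -0.6, -0.8]
grip_width: 0.0511
```

```bash
python3 box2.py tmp; python3 - <<'E'
from j import *
import jars
ims=[]
for c in("side","top"):
    im,W=jars.jars(c,.02)
    ims.append(cv2.resize(im[60:300,160:480],(800,600))[...,::-1])
    row=(W[...,2]>.172)&(W[...,2]<.195)&(W[...,1]>.2)&(W[...,1]<.6)&(W[...,0]>.3)&(W[...,0]<.7)
    print(c,"row",row.sum(),cv2.minAreaRect((W[row][:,:2]*1000).astype(np.float32)))
cv2.imwrite("pics/fin.png",np.vstack([cv2.resize(i,(400,300)) for i in ims]))
cv2.imwrite("pics/fin.png",np.hstack([cv2.resize(i,(400,300)) for i in ims]))
E
```

```text
clk 57.77 pos [0.5135 0.1856 0.2597] rot [0.538  1.5659 0.4689] F [-0.3 -0.6 -0.8] w 0.0511
[ 0.06  0.4  -0.69  1.72  0.28  1.11  0.78]
side face n 1171 y at c [-1.00e-01 -2.10e+01  1.32e+02] dy/dx 0.012 dy/dz 0.014
  z 75 x range [-47.9  49.8]
  z 87 x range [-47.7  49.2]
  z 99 x range [-48.7  48.8]
  z 111 x range [-47.4  50.5]
  z 123 x range [-47.3  49.8]
  z 135 x range [-47.   49.2]
  z 147 x range [-48.8  49.4]
  z 159 x range [-48.4  50.3]
side red 218 [  0.4  -1.5 163.5] [[-27.0, -15.0, 161.0], [28.0, 12.0, 165.0]]
top red 145 [ -2.5   0.7 163.4] [[-28.0, -12.0, 159.0], [25.0, 14.0, 169.0]]
side jar 105 px [314. 233.] xy [ 0.4975 -0.0557] mean [ 0.4979 -0.058   0.0313] crate -59.7 67.5
side jar 108 px [315. 248.] xy [ 0.491  -0.1123] mean [ 0.4924 -0.1153  0.0313] crate -62.0 10.6
side row 802 ((505.1494445800781, 365.7425842285156), (103.85468292236328, 229.60723876953125), 38.26313018798828)
top jar 76 px [344. 174.] xy [ 0.6162 -0.0631] mean [ 0.6157 -0.0631  0.0322] crate 59.2 69.1
top jar 73 px [343. 191.] xy [ 0.5538 -0.0593] mean [ 0.5539 -0.0598  0.0326] crate -3.3 68.2
top jar 80 px [342. 207.] xy [ 0.4977 -0.0533] mean [ 0.4972 -0.0533  0.032 ] crate -59.7 69.9
top jar 77 px [358. 209.] xy [ 0.4926 -0.112 ] mean [ 0.4925 -0.1122  0.0333] crate -60.4 11.0
top row 1531 ((500.6714172363281, 372.4154052734375), (103.45044708251953, 218.18243408203125), 37.26271438598633)
```

View pics/fin.png

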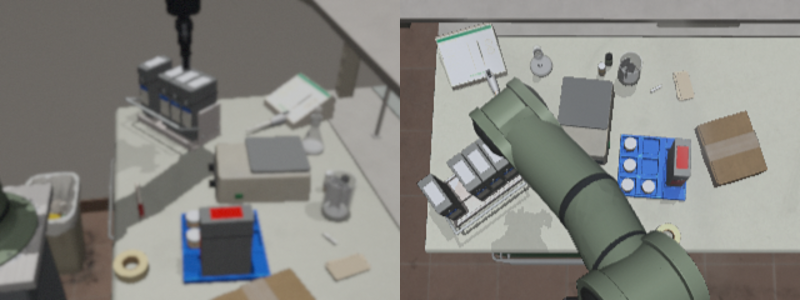

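The final pictures show four jars in cells and the red box in the bay. The left-most box looks slightly turned in the top view, so I'll check it before handing in.

```bash
python3 - <<'E'
from red import *
for cam,W in[("top0",np.load("top0.npy")),("side0",np.load("side0.npy"))]+[(c,cloud(c,bot.grab_frame(c)[1])) for c in("top","side")]:
    L=np.stack([(W[...,:2]-q0)@u,(W[...,:2]-q0)@n,W[...,2]],-1)*1000
    m=(abs(L[...,2]-182)<7)&(L[...,1]>69)&(L[...,1]<140)&(abs(L[...,0])<90);P=L[m]
    print(cam,len(P),cv2.minAreaRect(P[:,:2].astype(np.float32)),P.mean(0).round(1),np.percentile(P[:,2],[5,95]))
E
```

```text
top0 432 ((0.3726959228515625, 92.1837158203125), (101.7530746459961, 44.476253509521484), 0.12408134341239929) [ -1.4  91.7 181.3] [176.4285124 186.1298353]
side0 152 ((0.1168670654296875, 90.8089370727539), (100.02287292480469, 43.12396240234375), 1.3640722036361694) [ -3.7  89.4 181.6] [178.46727555 184.24568545]
top 441 ((-0.9891891479492188, 91.70405578613281), (44.88175964355469, 100.26789855957031), 89.94808959960938) [ -1.5  91.5 181.6] [176.62715031 186.51145679]
side 176 ((-0.256317138671875, 90.73519897460938), (100.15914916992188, 43.32284164428711), 0.2073678821325302) [ -3.5  86.7 181.2] [176.25313798 183.82448251]
```

It has not moved. Handing in.

```bash
python3 -c "
from workcell import bot
print(bot.job_done())"
```

```text
the job is handed in; nothing more can be done
None
```

The job is handed in at about 58 s of the 208 s limit. The red-labelled box stands in the long bay and all four jars are in cells. The hand-in gave no verdict.

**How it went:**
- I hooked the box's upper back edge and tipped it about 29° onto the rest bar. I then drew it out, turned it upright and set it in the bay.
- One jar was knocked about 27 mm aside during the run. I re-measured it before picking it up.

**Last checks:**
- **Red box:** centred within about 2 mm of the bay's middle and upright within about 0.02 rad. Its top patch read 163 mm high, which means it is on the bay floor.
- **Jars:** all upright on their cell floors, each within about 4 mm of its cell's centre. The jar in the far corner cell and the middle one of that row were hidden from the side camera, so only the top view confirms those two.
- **Other boxes:** all four look upright in the pictures. I measured the left-most one because it looked turned, and it was within about 2 mm of its starting place; the other three I checked only by picture and the overall outline of the row.
- **Tape and marker:** the tape roll looks in its place in the last pictures and the marker shows in the side view. I did not re-measure either.

**What disagreed or failed:**
- The real fingertips are about 25 mm behind the reported TCP. Because of this the first hook passed over the box without touching it, and I corrected for it afterwards.
- The first grip on the tipped box was too shallow because the wrist reached its joint limits. I let go and gripped it again with the other wrist turn.

I used 13 of the 14 pictures.

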